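# Settle fan wheels on the balancing stand and clamp them

### The arm

A 6-joint arm with a two-finger parallel gripper is mounted at the origin on a cart in front of the work surface, level with it; the furniture and walls round the work are solid. World frame = base frame: x ahead of the robot, y to its left, z up, the work surface at z = 0. Lengths are in mm, angles in rad, forces in N, time in s.
With the tool pointing down it reaches from about 400 to 925 mm from the base axis. Payload 12.5 kg.
Tool frame: the origin (TCP) lies on the mounting face of the last link; the fingertips stand 190 mm ahead of it and the grasp point (between the pads) lies 171 mm ahead of it; z points along the fingers, y is the line along which they close (so a half turn about z gives the same grasp; the last joint's range is limited). The gripper opens to 95 mm and grips with 3 to 60 N. Pads are 20 mm wide; open, the fingers measure 119 mm over their backs; the gripper's body (75 mm by 180 mm) begins 59 mm behind the grasp point.
Start: joints at [-1.364, 0.491, 1.559, -0, 1.092, -0.106], TCP at [192.347, -594.666, 404.761] pointing down, gripper open.
Joint ranges: [-3.1, 3.1], [-0.84, 2.19], [0.05, 2.79], [-1.13, 4.28], [0.06, 2.93], [-2.69, 2.69]. Speed limits (rad/s): [2.22, 2.22, 2.79, 3.14, 3.14, 3.14].

### API

Orientations are given as [roll, pitch, yaw] about the fixed x, y, z axes, in that order (R = Rz(yaw) Ry(pitch) Rx(roll)).
In Python, from cell import env gives the robot as it stands.
- The arm moves only by the tool carry_out, never from a script. Its argument "series" is a list of rows, each a list of 5 numbers: the shift along the tool's x, y, z in m, then the turn about the tool's z in degrees, then the opening, from 0 (shut) to 1 (fully open). A call has 1 to 20 rows; each row is the pose to reach, as a shift and turn from the pose commanded when the call began, along the tool's axes at that moment; what a row does not reach only later rows make up. A row lasts 1/8 s, in which the tool goes at most 62.5 mm and 10.7 degrees, less where a joint would pass 70% of its speed; a pose out of reach is approached as far as the arm can. A call with a gripper value outside its range is refused whole. The fingers move at their own pace and stop on an object; the grip force is fixed at half the most. Time passes only in rows, so rows that repeat a pose let the fingers close. It gives the time, the measured TCP pose, the force, the opening and the grip force at its end, in the units of the state.
- env.state(): the state, without advancing time (a new reading comes with each control period).
- env.read_camera(name): name is "side" or "top"; returns (picture, depth): 384x512x3 uint8, red, green, blue; 384x512 float32, mm along the optical axis (not along the pixel's ray), 0 where there is no reading.
- env.get_calibration(name): a dict with "intrinsics" (3x3 intrinsics, pixels), "D" ([k1, k2, p1, p2, k3] as OpenCV has them; the pictures are not rectified), "cam_to_world" (4x4, takes a point from camera to world coordinates). Camera axes: x right, y up, looking along -z (the intrinsics and any distortion apply to the point x, -y, -z); pixel columns grow to the right and rows downward; lengths in mm; the calibration is good to about 2 mm. A picture is of the moment at which its call begins. get_calibration takes no time and is no camera call.
- env.job_done(): hands the job in; it is judged then, once.
The state is a dict: "t": time; "joints": joint angles; "qvel": joint speeds; "tau": joint torques, N m; "eef_pos": TCP position; "tcp_rot": TCP orientation; "ft_force": force on the tool from outside, world axes, zero at the start; "moment": the same for the moment, N m; "opening": opening from 0.0 (shut) to 1.0 (fully open); "grip_force": force on a finger pad.
Only numpy, scipy, OpenCV 4.12 (cv2) and the standard library are available. Lean on these libraries where they do the work, as an engineer would, in place of code of your own. Each camera call takes 0.05 s, during which the arm holds its last target. There are 200 camera calls.

### The job

Find the heavy side of every fan wheel in the wooden rack. Turn the red quarter-turn stud of the blue balancing stand back so that it springs out, swing the clamp frame up and open, and set each wheel on a pair of rollers of its own. Let them go and wait until all have rolled to rest with the heavy side straight down; only then swing the frame down onto them and lock it by pushing the stud right in and turning it ninety degrees clockwise.

Things in the scene. Friction and masses are not known exactly. Their poses are not given: they have to be found in the camera images.
- wheel_1_center (a point): centre of a grey sheet-metal squirrel-cage fan wheel, 132 mm across and 52 mm wide between its flat ends, about 0.5 kg, standing on its rim, axis level. z: the wheel's axis; x: towards the heavy side (a 0.16 kg steel weight inside the rim; yellow stripe at the rim on both ends). Pinch it across the 52 mm near the top of the rim. None if absent
- wheel_2_center (a point): centre of a grey sheet-metal squirrel-cage fan wheel, 132 mm across and 52 mm wide between its flat ends, about 0.5 kg, standing on its rim, axis level. z: the wheel's axis; x: towards the heavy side (a 0.16 kg steel weight inside the rim; yellow stripe at the rim on both ends). Pinch it across the 52 mm near the top of the rim. None if absent
- wheel_3_center (a point): centre of a grey sheet-metal squirrel-cage fan wheel, 132 mm across and 52 mm wide between its flat ends, about 0.5 kg, standing on its rim, axis level. z: the wheel's axis; x: towards the heavy side (a 0.16 kg steel weight inside the rim; yellow stripe at the rim on both ends). Pinch it across the 52 mm near the top of the rim. None if absent
- station_1 (a point): left-hand roller station of the blue stand: where the centre of a seated wheel lies, 94 mm over the table. Axes of the stand: y along the row (axis of rollers and of a seated wheel), x away from the open front to the hinge. Two free-running rollers, 28 mm thick, 84 mm apart along x. Cheeks (103 mm high) leave the wheel 7 mm each side along y, two rods (z 89 mm) 8 mm each side along x
- station_2 (a point): middle roller station of the blue stand: where the centre of a seated wheel lies, 94 mm over the table. Axes of the stand: y along the row (axis of rollers and of a seated wheel), x away from the open front to the hinge. Two free-running rollers, 28 mm thick, 84 mm apart along x. Cheeks (103 mm high) leave the wheel 7 mm each side along y, two rods (z 89 mm) 8 mm each side along x
- station_3 (a point): right-hand roller station of the blue stand: where the centre of a seated wheel lies, 94 mm over the table. Axes of the stand: y along the row (axis of rollers and of a seated wheel), x away from the open front to the hinge. Two free-running rollers, 28 mm thick, 84 mm apart along x. Cheeks (103 mm high) leave the wheel 7 mm each side along y, two rods (z 89 mm) 8 mm each side along x
- rack: wooden rack in which the wheels stand at the start, fixed; 176 x 315 x 90 mm, origin under its centre, y along the row. Three slots 95 mm apart along y (one may be empty) between wooden blocks 30 mm thick and 90 mm high; a wheel rests on two fixed dowels, its centre 92 mm over the table, friction keeping it from turning
- clamp_frame (a joint): hinge of the clamp frame, rad: 0 = down on the wheels (start), 2.0 = fully open, leaning back past upright, 25 mm clear of a wheel being lowered. Its stiff hinge (0.25 N m) holds it where it is left while near upright; leaning well forward it sinks by its own weight (0.5 kg)
- clamp_handle (a point): middle of the grip of the frame's black bow handle: a round rod 12 mm thick, 64 mm long along y, standing 36 mm clear over the cross bar, 50 mm to the left of its centre; 222 mm over the table when the frame is down. It turns with the frame about the hinge axis (own z as for the bar), freely between fingers that pinch it square to the rod
- clamp_frame_hinge (a point): middle of the frame's hinge axis, which runs along the stand's y, 182 mm over the table and 85 mm behind (stand's +x) the row of wheel centres. A hinge post 190 mm high stands at each end of it, and the strike post, 160 mm high, under the stud; carry wheels over or in front of them. The pads stick out 25 mm from the bar's lower side
- clamp_bar (a point): centre of the frame's cross bar: aluminium, 376 mm long (y), 30 mm wide (x), 8 mm thick (rib: 13 mm), 85 mm from the hinge axis; 182 mm over the table when down, about 260 mm when open. z: its upper side (its back when open), on which fingertips may push it over and down. Three sprung pads below (about 2 N each) meet the wheel tops in the last 3 mm
- stud_grip (a point): grip point in the upper half of the red wing of the quarter-turn stud, at the right-hand end of the cross bar: wing 46 mm long (x), 10 mm thick (y), 26 mm high, its top 12 mm above this point. Frame down, stud out: point 224 mm, bar's upper face 186 mm (rib 191 mm) over the table. The wing lies across the bar when unlocked, along it when locked
- stud_push (a joint): how far the stud is pushed in, m: 0 = out, 0.014 = right in; a spring pushes it back (5 N at 0, 8.5 N at 0.014). Its cross pin passes the slotted strike plate only with the frame down and the stud unturned; turned while right in, the pin hooks under the plate and stays at about 0.012
- stud_turn (a joint): angle of the stud, rad: 0 = unlocked, grows clockwise seen from above, 1.571 = locked (start). Turned back to 0, the spring lifts the stud out; light friction

How it is judged:
By the outcome, as a careful person would: the job done as asked, in the order asked, and still so for the second after the job is handed in, with the robot touching nothing.
Of wheel_1, wheel_2, wheel_3 only 2 to 3 are there at a start; the rules pass over those that are not, and their reading is None.
At some moment in a run one of wheel_1, wheel_2, wheel_3 may be knocked a few centimetres aside while the robot is not near it.
Once in a run the grip may slacken for a moment while it holds something.
It also fails if it takes over 210 s, if anything falls off the work surface, if the arm or the gripper's body presses on something with over 40 N, if the wrist force passes 120 N, or if a joint passes its speed limit or range.

## Working session

There is one attempt and no reset: what is moved stays moved. The work goes in short steps, Python scripts to look and compute and a tool call to move; the robot and the scene stay as the last step left them, time stands still between calls to the robot, and variables do not carry over. Pictures are saved under pics/ and viewed, at most 14 in all, crops included, and the job is handed in when it is done.

Besides the shell and the picture viewer there is one more tool, called after ">>>" as name([rows], argument=value, ...), one row to a line, values as JSON. carry_out: Moves the arm, as the interface text tells. Its arguments: {"type":"object","properties":{"series":{"type":"array","items":{"type":"array","items":{"type":"number"}}}},"required":["series"]}

```bash
mkdir -p pics; ls; python3 - <<'E'
from cell import env
import cv2,numpy as np
print(env.state())
for n in("side","top"):
    p,d=env.read_camera(n); cv2.imwrite(f"pics/{n}0.png",p[:,:,::-1]); np.savez(f"{n}0.npz",p=p,d=d)
    print(n,env.get_calibration(n))
a=[cv2.imread(f"pics/{n}0.png") for n in("side","top")]
E
```

```text
pics
{'t': 0.0, 'joints': array([-1.36358987e+00,  4.91578629e-01,  1.55943590e+00,  2.60939319e-06,
        1.09173324e+00, -1.05631432e-01]), 'qvel': array([ 0.00205903, -0.00159514, -0.00116669, -0.000122  ,  0.00018157,
        0.00108562]), 'tau': array([ 1.56272476e-03, -6.12639999e+01, -2.58175635e+01,  6.93259388e-02,
        4.82237292e-02, -1.17465443e-04]), 'eef_pos': array([ 192.34741748, -594.63685857,  404.15444998]), 'tcp_rot': array([-3.14044421e+00, -1.24091673e-04,  3.12836615e-01]), 'ft_force': array([-0.46036249,  0.41584977,  0.25469029]), 'moment': array([ 0.02129918,  0.03111521, -0.01305514]), 'grip_force': 0.0, 'opening': 1.0001384718010216}
side {'intrinsics': array([[499.75788057,   0.        , 253.61132351],
       [  0.        , 499.75788057, 199.17602383],
       [  0.        ,   0.        ,   1.        ]]), 'D': array([-0.02073118,  0.        ,  0.        ,  0.        ,  0.        ]), 'cam_to_world': array([[-6.17630160e-02,  6.57394168e-01, -7.51011476e-01,
        -7.62617309e+02],
       [-9.98089725e-01, -3.95544648e-02,  4.74588715e-02,
         1.23167635e+01],
       [ 1.49332837e-03,  7.52508041e-01,  6.58581368e-01,
         1.26972887e+03],
       [ 0.00000000e+00,  0.00000000e+00,  0.00000000e+00,
         1.00000000e+00]])}
top {'intrinsics': array([[402.70493991,   0.        , 258.13559409],
       [  0.        , 402.70493991, 188.2551856 ],
       [  0.        ,   0.        ,   1.        ]]), 'D': array([-0.12909453,  0.        ,  0.        ,  0.        ,  0.        ]), 'cam_to_world': array([[-2.16963537e-02,  9.96113230e-01, -8.53680389e-02,
         3.67377439e+02],
       [-9.99743044e-01, -2.21774552e-02, -4.69119155e-03,
        -9.41759059e+01],
       [-6.56620382e-03,  8.52443212e-02,  9.96338442e-01,
         1.41228600e+03],
       [ 0.00000000e+00,  0.00000000e+00,  0.00000000e+00,
         1.00000000e+00]])}
```

View pics/side0.png

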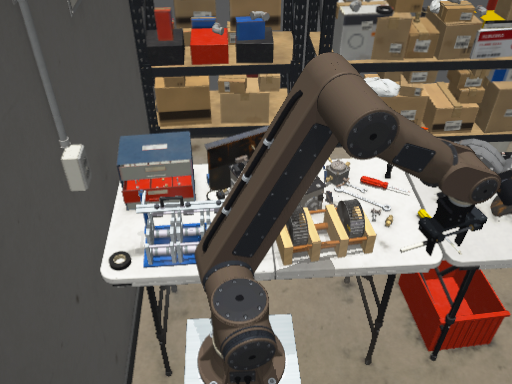

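View pics/top0.png

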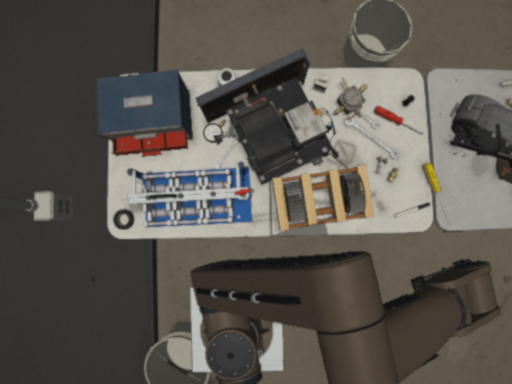

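Side view: blue stand around (185,235), and the rack around (325,235) holding two wheels, at (297,228) and (352,215). Top view: stand around (195,195) with the red wing at (243,192), and rack around (322,198). The middle slot looks empty.

```bash
cat > h.py <<'E'
import numpy as np,cv2
from cell import env
from scipy.spatial.transform import Rotation as R
def ray(n,uv):
    c=env.get_calibration(n);T=c["cam_to_world"]
    q=cv2.undistortPoints(np.array(uv,float).reshape(-1,1,2),c["intrinsics"],c["D"])[:,0]
    d=np.c_[q[:,0],-q[:,1],-np.ones(len(q))]@T[:3,:3].T
    return T[:3,3],d
def onz(n,uv,z):
    o,d=ray(n,uv);return o+d*((z-o[2])/d[:,2])[:,None]
def cloud(n,D):  # HxWx3 world
    h,w=D.shape;v,u=np.mgrid[:h,:w]
    o,d=ray(n,np.c_[u.ravel(),v.ravel()]);P=(o+d*D.reshape(-1,1)).reshape(h,w,3);P[D==0]=np.nan;return P
def mask(p,h0,h1,s=100,v=60):
    H=cv2.cvtColor(p,cv2.COLOR_RGB2HSV);a=H[...,0].astype(int)
    m=(a>=h0)&(a<=h1) if h0<=h1 else (a>=h0)|(a<=h1)
    return m&(H[...,1]>s)&(H[...,2]>v)
def look(n,tag,box=None,k=1):
    p,d=env.read_camera(n);np.savez(f"{tag}.npz",p=p,d=d)
    q=p[:,:,::-1]
    if box:x0,y0,x1,y1=box;q=q[y0:y1,x0:x1]
    cv2.imwrite(f"pics/{tag}.png",cv2.resize(q,None,fx=k,fy=k,interpolation=cv2.INTER_CUBIC));return p,d
def st():
    s=env.state();print("t %.2f"%s["t"],"tcp",s["eef_pos"].round(1),"rpy",np.degrees(s["tcp_rot"]).round(1),"F",s["ft_force"].round(1),"op %.3f g %.1f"%(s["opening"],s["grip_force"]));return s
def goto(x,y,z,yaw=None):
    "shift in tool axes (m) + turn deg to bring the grasp point to x,y,z with tool pointing down"
    s=env.state();Rm=R.from_euler("xyz",s["tcp_rot"]).as_matrix()
    d=Rm.T@(np.array([x,y,z+171])-s["eef_pos"])/1000
    t=0
    if yaw is not None: t=-(yaw-np.degrees(s["tcp_rot"][2])); t=(t+90)%180-90
    return d.round(4),round(t,1)
E
python3 - <<'E'
from h import *
f=np.load("top0.npz");p,d=f["p"],f["d"];P=cloud("top",d)
q=p[155:240,105:385,::-1];cv2.imwrite("pics/t0z.png",cv2.resize(q[:,:],None,fx=2.8,fy=2.8,interpolation=cv2.INTER_CUBIC))
f=np.load("side0.npz");q=f["p"][180:280,105:385,::-1];cv2.imwrite("pics/s0z.png",cv2.resize(q,None,fx=2.8,fy=2.8,interpolation=cv2.INTER_CUBIC))
a=[cv2.imread(f"pics/{n}0z.png") for n in "ts"];cv2.imwrite("pics/z0.png",np.vstack(a))
for nm,m in(("blue",mask(p,100,125,150,80)),("wood",mask(p,8,25,90,120)),("red",mask(p,172,6,150,90))):
    m=m&(np.arange(384)[:,None]<250);n,l,s,c=cv2.connectedComponentsWithStats(m.astype(np.uint8))
    for i in range(1,n):
        if s[i,4]>15:print(nm,s[i],c[i].round(1),np.nanmedian(P[l==i],0).round(0),np.nanmin(P[l==i],0).round(0),np.nanmax(P[l==i],0).round(0))
E
```

```text
blue [231 169   4  17  46] [232.9 176.6] [530.  -0.  11.] [501.  -5.   5.] [557.   7.  19.]
blue [241 169   8  17  95] [244.5 178.9] [520. -42.  14.] [500. -53.   3.] [555. -28.  52.]
blue [210 175  16   6  86] [217.3 177.3] [530.  56.  12.] [519.  28.   5.] [538.  81.  19.]
blue [181 177  16   6  78] [188.  179.2] [525. 158.  11.] [515. 130.   2.] [533. 183.  18.]
blue [153 178  15   6  78] [160.2 180.7] [521. 258.  11.] [513. 233.   3.] [531. 286.  17.]
blue [233 199  18  22 318] [241.6 209.7] [416. -30.  11.] [378. -57.   1.] [452.   1.  21.]
blue [211 200  14   5  63] [217.9 202.2] [442.  53.  10.] [435.  32.   6.] [450.  78.  16.]
blue [155 203  10   5  45] [159.7 205.1] [436. 259.  10.] [429. 244.   2.] [443. 277.  18.]
blue [182 202  13   5  48] [188.4 203.8] [438. 157.  11.] [431. 138.   4.] [445. 180.  18.]
blue [211 214  16   4  42] [218.6 215.5] [395.  52.  11.] [390.  26.   3.] [400.  78.  18.]
blue [155 217  14   4  35] [160.9 218.6] [387. 257.  12.] [383. 230.   6.] [394. 278.  16.]
blue [183 216  15   3  42] [189.9 217. ] [392. 152.  10.] [388. 128.   4.] [396. 178.  1
[... 767 characters left out ...]
91.] [ 345. -240.   44.] [ 522. -135.  125.]
wood [324 219  11   4  24] [329.4 220.5] [ 369. -322.   77.] [ 365. -338.   72.] [ 374. -304.   81.]
red [375 107  27  17 182] [387.7 114.8] [ 739. -554.   28.] [ 709. -602.   16.] [ 767. -513.   36.]
red [165 131  21  16 281] [174.9 138.8] [655. 190.  78.] [620. 148.  71.] [683. 223. 140.]
red [143 133  22  17 244] [154.3 142.1] [646. 257.  78.] [613. 218.  68.] [679. 303. 140.]
red [116 136  25  17 319] [127.9 144.1] [643. 352.  78.] [608. 294.  71.] [669. 397. 157.]
red [143 150  18   6  61] [151.2 152.6] [609. 270.  89.] [600. 238.  81.] [617. 297.  99.]
red [236 190  13   5  40] [242.  191.7] [459. -41. 225.] [455. -59. 197.] [466. -23. 230.]
```

View pics/z0.png

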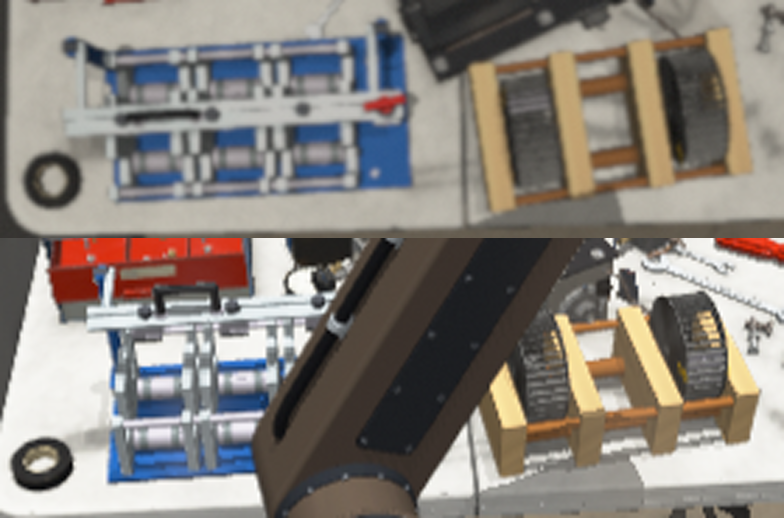

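```bash
python3 - <<'E'
from h import *
f=np.load("top0.npz");p,d=f["p"],f["d"];P=cloud("top",d)
X,Y,Z=P[...,0],P[...,1],P[...,2]
m=(Z>172)&(Z<196)&(X>400)&(X<520)&(Y>-90)&(Y<380)
m2=m.astype(np.uint8);n,l,s,c=cv2.connectedComponentsWithStats(m2)
i=1+s[1:,4].argmax();v,u=np.nonzero(l==i);print(s[i])
Q=onz("top",np.c_[u,v],187)
k=(np.abs(Q[:,1]-150)<180);a=np.polyfit(Q[k,1],Q[k,0],1);print("bar x=",a, "at157",np.polyval(a,157),"width",np.ptp(Q[k,0]-np.polyval(a,Q[k,1])))
print("ends",Q[:,1].min(),Q[:,1].max())
# red wing
r=mask(p,172,6,110,70)&(X<500)&(X>400)&(Y>-90)&(Y<20);v,u=np.nonzero(r);print("wing",onz("top",np.c_[u,v],222).mean(0),cv2.minAreaRect(onz("top",np.c_[u,v],222)[:,:2].astype(np.float32)))
f2=np.load("side0.npz")
# handle: dark above 195
b=(Z>200)&(X>400)&(X<520)&(Y>60)&(Y<380);v,u=np.nonzero(b);
dk=(p.max(2)<70)&(X>420)&(X<500)&(Y>60)&(Y<300)&(Z>150)
v,u=np.nonzero(dk);q=onz("top",np.c_[u,v],226);print("handle",len(v),q.mean(0),q.min(0),q.max(0),np.nanmedian(Z[dk]))
# wheels: z 100..165 in rack region
for y0,y1 in((-250,-160),(-345,-260),(-450,-350)):
    w=(Z>110)&(Z<175)&(X>360)&(X<540)&(Y>y0)&(Y<y1);g=P[w]
    if len(g)>20:
        t=g[g[:,2]>np.percentile(g[:,2],50)];pc=np.polyfit(t[:,0],t[:,1],1)
        print("wheel",len(g),np.median(t,0),"z98",np.percentile(g[:,2],98),g.min(0).round(),g.max(0).round(),"slope",pc)
# wood blocks fit at z=90
wd=mask(p,8,25,90,120)&(X>330)&(X<570)&(Z>80)&(Z<100)
n,l,s,c=cv2.connectedComponentsWithStats(wd.astype(np.uint8))
for i in range(1,n):
    if s[i,4]>100:
        v,u=np.nonzero(l==i);print("wood",cv2.minAreaRect(onz("top",np.c_[u,v],90)[:,:2].astype(np.float32)))
E
```

```text
[ 128  174  122   30 1110]
bar x= [-1.37280118e-02  4.60053999e+02] at157 457.8987016380244 width 85.1693687252835
ends -60.03872870175976 315.2706624120417
wing [460.67212332 -41.24069614 222.        ] ((459.3565979003906, -40.962318420410156), (13.698186874389648, 42.90779495239258), 8.221095085144043)
handle 54 [452.78775248 197.80952177 226.        ] [449.57467108 158.95720594 226.        ] [455.55138194 237.72402425 226.        ] 228.15356157848532
wheel 633 [ 426.2280813  -205.68323328  147.78921896] z98 159.03068638553037 [ 370. -238.  110.] [ 539. -162.  162.] slope [ 7.75084010e-02 -2.38771875e+02]
wheel 624 [ 447.80598734 -397.32908897  148.44251517] z98 159.242204198298 [ 392. -431.  110.] [ 525. -362.  165.] slope [ 3.51851637e-02 -4.12394841e+02]
wood ((464.86871337890625, -441.0679016113281), (169.15792846679688, 26.530588150024414), 7.570257663726807)
wood ((453.364013671875, -347.84149169921875), (168.38369750976562, 29.662485122680664), 7.326541900634766)
wood ((441.58148193359375, -254.75697326660156), (168.2540740966797, 31.287151336669922), 6.812407493591309)
wood ((429.3577575683594, -161.80227661132812), (172.4222869873047, 32.85395431518555), 8.05715560913086)
```

```bash
python3 - <<'E'
from h import *
f=np.load("top0.npz");p,d=f["p"],f["d"];P=cloud("top",d)
X,Y,Z=P[...,0],P[...,1],P[...,2]
br=(p.min(2)>120)
for n in("top","side"):
    g=np.load(n+"0.npz");P=cloud(n,g["d"]);X,Y,Z=P[...,0],P[...,1],P[...,2]
    m=(Z>175)&(Z<200)&(X>430)&(X<485)&(Y>-90)&(Y<350)
    q=P[m]; print(n,"bar n",len(q))
    b=[(y,np.median(q[abs(q[:,1]-y)<15,0]),np.ptp(q[abs(q[:,1]-y)<15,0])) for y in range(-45,320,30) if (abs(q[:,1]-y)<15).sum()>8];b=np.array(b);print(b.round(0).tolist())
    print(np.polyfit(b[:,0],b[:,1],1))
    c=(Z>93)&(Z<108)&(X>360)&(X<560)&(Y>-80)&(Y<320);q=P[c];a=np.radians(2.4)
    yy=q[:,1]*np.cos(a)-q[:,0]*np.sin(a)+457*np.sin(a)
    h,e=np.histogram(yy,np.arange(-80,320,5));print([(int(E),int(H)) for E,H in zip(e,h) if H>3])
    c=(Z>20)&(Z<60)&(X>340)&(X<580)&(Y>-20)&(Y<300);q=P[c];h,e=np.histogram(q[:,0],np.arange(340,580,5));print("low",list(zip(e.astype(int).tolist(),h.tolist())))
f=np.load("top0.npz");v=f["p"][185:225,140:250].max(2)
E
```

```text
top bar n 1090
[[-45.0, 455.0, 37.0], [-15.0, 463.0, 40.0], [15.0, 458.0, 28.0], [45.0, 457.0, 31.0], [75.0, 457.0, 28.0], [105.0, 456.0, 30.0], [135.0, 454.0, 28.0], [165.0, 452.0, 30.0], [195.0, 448.0, 28.0], [225.0, 446.0, 30.0], [255.0, 450.0, 30.0], [285.0, 451.0, 50.0], [315.0, 451.0, 50.0]]
[-3.19169901e-02  4.58045317e+02]
[(-75, 4), (0, 5), (5, 44), (10, 25), (15, 15), (20, 5), (25, 5), (30, 6), (35, 5), (40, 6), (45, 11), (55, 5), (60, 4), (65, 7), (70, 4), (75, 8), (80, 25), (85, 24), (90, 38), (95, 4), (100, 21), (105, 28), (110, 37), (115, 7), (120, 7), (125, 4), (130, 5), (135, 4), (140, 5), (145, 6), (150, 6), (155, 6), (160, 8), (165, 7), (170, 6), (175, 5), (180, 18), (185, 34), (190, 30), (195, 15), (200, 8), (205, 34), (210, 33), (215, 22), (220, 5), (225, 5), (230, 8), (235, 4), (240, 5), (250, 6), (255, 4), (260, 10), (265, 5), (270, 7), (275, 4), (280, 26), (285, 29), (290, 34), (300, 9)]
low [(340, 0), (345, 0), (350, 0), (355, 0), (360, 0), (365, 8), (370, 2), (375, 3), (380, 24), (385, 37), (390, 45), (395, 72), (400, 109), (405, 120), (410, 131), (415, 100),
[... 588 characters left out ...]
93e+02]
[(80, 5), (85, 19), (90, 18), (95, 7), (100, 4), (105, 28), (110, 24), (115, 16), (120, 4), (185, 44), (190, 25), (195, 16), (205, 42), (210, 30), (215, 16), (280, 18), (285, 32), (290, 33), (295, 6)]
low [(340, 0), (345, 0), (350, 0), (355, 0), (360, 33), (365, 58), (370, 12), (375, 4), (380, 6), (385, 5), (390, 21), (395, 65), (400, 71), (405, 49), (410, 43), (415, 11), (420, 5), (425, 3), (430, 4), (435, 3), (440, 4), (445, 7), (450, 5), (455, 5), (460, 5), (465, 7), (470, 4), (475, 33), (480, 68), (485, 68), (490, 53), (495, 31), (500, 24), (505, 13), (510, 3), (515, 6), (520, 16), (525, 8), (530, 4), (535, 1), (540, 2), (545, 0), (550, 0), (555, 0), (560, 0), (565, 0), (570, 0)]
```

```bash
python3 - <<'E'
from h import *
st();print(goto(459.5,-41,290,92.5))
E
```

```text
t 0.10 tcp [ 192.3 -594.6  404.2] rpy [-179.9   -0.    17.9] F [ 0.1 -0.8 -0.5] op 0.997 g 0.0
(array([ 0.4246, -0.4446, -0.0563]), np.float64(-74.6))
```

>>> carry_out([
  [0,0,-0.056,0,0.5],
  [0.425,-0.445,-0.056,-74.6,0.5],
  [0.425,-0.445,-0.056,-74.6,0.5],
  [0.425,-0.445,-0.056,-74.6,0.5],
  [0.425,-0.445,-0.056,-74.6,0.5],
  [0.425,-0.445,-0.056,-74.6,0.5],
  [0.425,-0.445,-0.056,-74.6,0.5],
  [0.425,-0.445,-0.056,-74.6,0.5],
  [0.425,-0.445,-0.056,-74.6,0.5],
  [0.425,-0.445,-0.056,-74.6,0.5],
  [0.425,-0.445,-0.056,-74.6,0.5],
  [0.425,-0.445,-0.056,-74.6,0.5],
  [0.425,-0.445,-0.056,-74.6,0.5],
  [0.425,-0.445,-0.056,-74.6,0.5],
])

```text
t: 1.85
eef_pos: [459.5, -41.5, 460.7]
tcp_rot: [-3.141, 0.0, 1.613]
ft_force: [-1.6, 1.0, 0.3]
opening: 0.502
grip_force: 0.0
```

```bash
python3 - <<'E'
from h import *
st();p,d=look("side","s1",(190,130,320,260),5)
r=mask(p,172,6,110,70);v,u=np.nonzero(r);k=(u>200)&(u<300)&(v>150)&(v<260);print(k.sum(),onz("side",np.c_[u[k],v[k]],214).mean(0) if k.sum() else 0)
print(goto(459.5,-41,215,92.5))
E
```

```text
t 1.85 tcp [459.5 -41.5 460.7] rpy [-180.     0.    92.4] F [-1.6  1.   0.3] op 0.502 g 0.0
159 [453.98103054 -70.3671151  214.        ]
(array([0.0005, 0.    , 0.0748]), np.float64(-0.1))
```

View pics/s1.png

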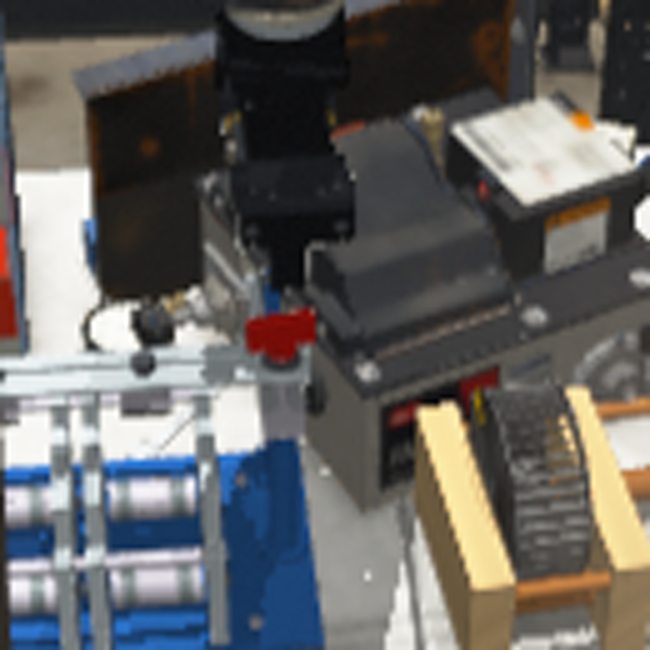

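Side crop: red wing at pixel (246,197), directly beneath the gripper, unobstructed.

```bash
python3 - <<'E'
from h import *
f=np.load("s1.npz");p=f["p"];r=mask(p,172,6,110,70);v,u=np.nonzero(r);k=(u>236)&(u<256)&(v>188)&(v<204)
print(k.sum(),onz("side",np.c_[u[k],v[k]],211).mean(0),cloud("side",f["d"])[v[k],u[k]].mean(0))
E
```

```text
111 [460.32434435 -38.95357608 211.        ] [459.84170214 -38.94322714 211.35219425]
```

>>> carry_out([
  [0.0015,0,0.04,0,0.5],
  [0.0015,0,0.0745,0,0.5],
  [0.0015,0,0.0745,0,0.5],
  [0.0015,0,0.0745,0,0],
  [0.0015,0,0.0745,0,0],
  [0.0015,0,0.0745,0,0],
  [0.0015,0,0.0745,0,0],
])

```text
t: 2.78
eef_pos: [460.2, -39.1, 387.0]
tcp_rot: [3.138, 0.001, 1.615]
ft_force: [7.7, -4.3, -1.6]
opening: 0.138
grip_force: 4.0
```

>>> carry_out([
  [0,0,0,0,0],
  [0,0,0,0,0],
  [0,0,0,0,0],
])

```text
t: 3.15
eef_pos: [461.0, -39.3, 387.0]
tcp_rot: [3.136, 0.002, 1.615]
ft_force: [9.4, -3.9, -3.4]
opening: 0.102
grip_force: 30.0
```

>>> carry_out([
  [0,0.0015,0,-10,0],
  [0,0.0015,0,-20,0],
  [0,0.0015,0,-30,0],
  [0,0.0015,0,-40,0],
  [0,0.0015,0,-50,0],
  [0,0.0015,0,-60,0],
  [0,0.0015,0,-70,0],
  [0,0.0015,0,-80,0],
  [0,0.0015,0,-90,0],
  [0,0.0015,0,-90,0],
  [0,0.0015,0,-90,0],
])

```text
t: 4.53
eef_pos: [462.2, -38.8, 387.6]
tcp_rot: [-3.141, 0.006, -3.098]
ft_force: [6.6, 3.7, 6.8]
opening: 0.106
grip_force: 30.0
```

>>> carry_out([
  [0,0,-0.006,0,0],
  [0,0,-0.012,0,0],
  [0,0,-0.012,0,0.3],
  [0,0,-0.012,0,0.4],
  [0,0,-0.012,0,0.5],
  [0,0,-0.06,0,0.5],
  [0,0,-0.1,0,0.5],
])

```text
t: 5.4
eef_pos: [461.2, -38.9, 487.4]
tcp_rot: [3.142, -0.001, -3.098]
ft_force: [0.3, 0.1, -0.3]
opening: 0.494
grip_force: 0.0
```

```bash
python3 - <<'E'
from h import *
st();p,d=look("side","s2",(120,150,280,270),5)
r=mask(p,172,6,110,70);v,u=np.nonzero(r);k=(u>233)&(u<258)&(v>182)&(v<206)
q=cloud("side",d)[v[k],u[k]];print(k.sum(),np.nanmean(q,0),np.nanmax(q,0),np.nanmin(q,0))
# handle
dk=(p.max(2)<75);P=cloud("side",d);m=dk&(P[...,2]>198)&(P[...,2]<240)&(P[...,0]>420)&(P[...,0]<490)&(P[...,1]>100)&(P[...,1]<260)
g=P[m];t=g[g[:,2]>216];print("handle",len(g),t.mean(0),t.min(0),t.max(0))
print(goto(453,199,290,180))
E
```

```text
t 5.40 tcp [461.2 -38.9 487.4] rpy [ 180.    -0.  -177.5] F [ 0.3  0.1 -0.3] op 0.494 g 0.0
55 [456.6829257  -38.62260064 225.16992876] [540.47279502 -30.30624084 239.96602435] [433.08514284 -46.83548702 188.06496236]<stdin>:7: RuntimeWarning: Mean of empty slice.
  ret = um.true_divide(
Traceback (most recent call last):
ValueError: zero-size array to reduction operation minimum which has no identity
```

View pics/s2.png

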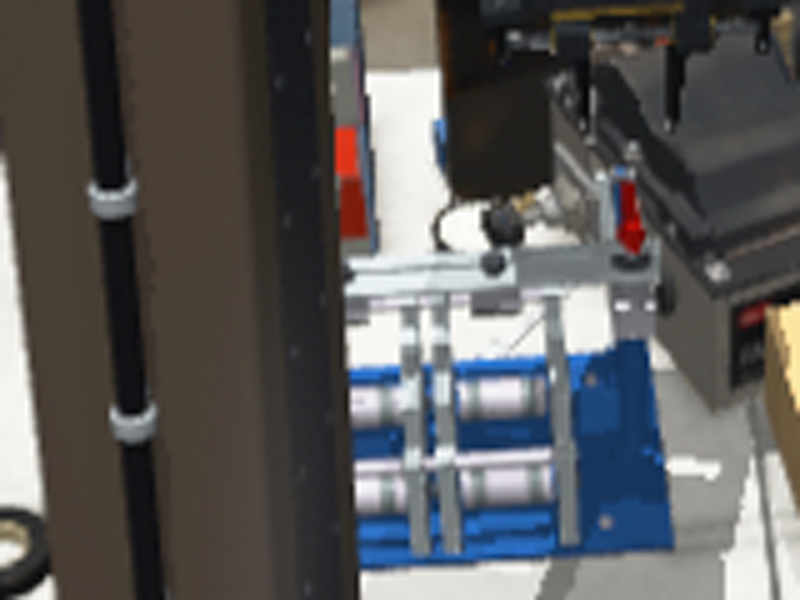

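Side crop: wing at pixel (246,192) now stands end-on, across the bar, and has sprung out. Next is the handle.

```bash
python3 - <<'E'
from h import *
P=cloud("top",np.load("top0.npz")["d"]);X,Y,Z=P[...,0],P[...,1],P[...,2]
for x0,x1 in((560,600),(600,640),(640,680),(680,720),(720,800)):
    m=(X>x0)&(X<x1)&(Y>80)&(Y<320);print(x0,np.nanpercentile(Z[m],[50,99]))
st();print(goto(452,199,290,92.5))
E
```

```text
560 [ 0.75064217 87.69377605]
600 [  4.52992519 137.22558048]
640 [108.91060859 220.1287351 ]
680 [214.7741685  221.66567905]
720 [215.21590655 221.74118353]
t 5.45 tcp [461.3 -38.9 492.1] rpy [-179.9    0.3 -177.5] F [-0.4 -0.1  4.2] op 0.493 g 0.0
(array([-0.001 ,  0.2381,  0.0306]), np.float64(-90.0))
```

>>> carry_out([
  [-0.001,0.238,0.01,90,0.45],
  [-0.001,0.238,0.01,90,0.45],
  [-0.001,0.238,0.01,90,0.45],
  [-0.001,0.238,0.01,90,0.45],
  [-0.001,0.238,0.01,90,0.45],
  [-0.001,0.238,0.01,90,0.45],
  [-0.001,0.238,0.01,90,0.45],
  [-0.001,0.238,0.01,90,0.45],
  [-0.001,0.238,0.01,90,0.45],
  [-0.001,0.238,0.01,90,0.45],
])

```text
t: 6.7
eef_pos: [451.7, 198.9, 475.9]
tcp_rot: [-3.141, 0.0, 1.616]
ft_force: [1.1, -0.2, -1.0]
opening: 0.453
grip_force: 0.0
```

```bash
python3 - <<'E'
from h import *
st();p,d=look("side","s3",(110,130,270,250),5)
dk=(p.max(2)<75);P=cloud("side",d);m=dk&(P[...,2]>210)&(P[...,2]<235)&(P[...,0]>430)&(P[...,0]<470)&(P[...,1]>100)&(P[...,1]<260)
g=P[m];print("handle",len(g),g.mean(0) if len(g) else 0, np.ptp(g,axis=0) if len(g) else 0)
print(goto(452,199,222,92.5))
E
```

```text
t 6.70 tcp [451.7 198.9 475.9] rpy [-180.     0.    92.6] F [ 1.1 -0.2 -1. ] op 0.453 g 0.0
handle 74 [450.54522295 191.99026333 223.35434854] [15.83825074 60.78048705 20.48846164]
(array([0.0001, 0.0003, 0.0829]), np.float64(0.2))
```

View pics/s3.png

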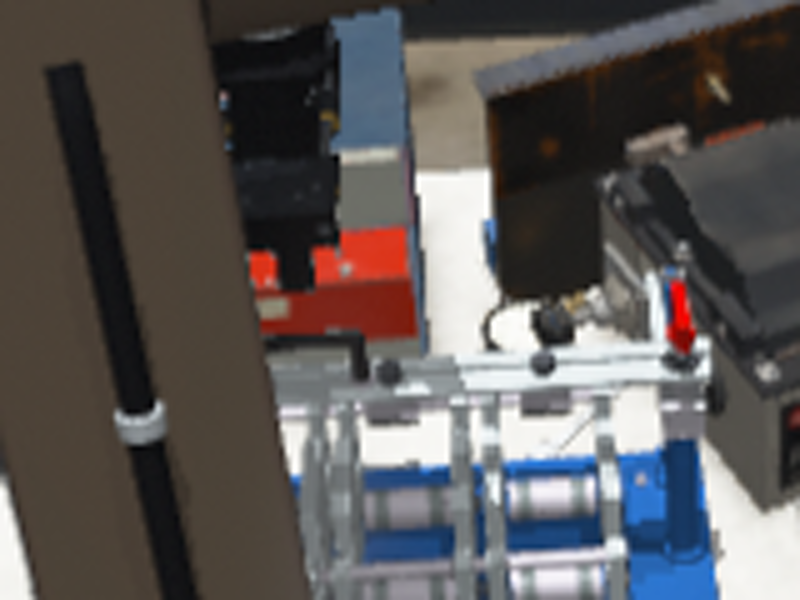

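Side crop: the rod ends at about (183,200), with the fingers above its middle at around (169,185).

>>> carry_out([
  [-0.002,-0.001,0.05,0,0.45],
  [-0.002,-0.001,0.083,0,0.45],
  [-0.002,-0.001,0.083,0,0.45],
  [-0.002,-0.001,0.083,0,0],
  [-0.002,-0.001,0.083,0,0],
  [-0.002,-0.001,0.083,0,0],
  [-0.002,-0.001,0.083,0,0],
  [-0.002,-0.001,0.083,0,0],
])

```text
t: 7.75
eef_pos: [452.9, 196.9, 394.2]
tcp_rot: [3.133, -0.001, 1.615]
ft_force: [18.6, -0.5, -7.2]
opening: 0.117
grip_force: 30.0
```

```bash
python3 -c "
import math
o=[]
for i in range(1,16):
    t=114*i/15;f=math.radians(154.8-t);o.append([0,round(.0035+.085+.0939*math.cos(f),4),round(-(.0939*math.sin(f)-.040),4),0,0])
print(o)"
```

```text
[[0, 0.0096, -0.0109, 0, 0], [0, 0.017, -0.0209, 0, 0], [0, 0.0257, -0.0298, 0, 0], [0, 0.0354, -0.0375, 0, 0], [0, 0.0462, -0.0438, 0, 0], [0, 0.0576, -0.0487, 0, 0], [0, 0.0696, -0.052, 0, 0], [0, 0.0819, -0.0537, 0, 0], [0, 0.0944, -0.0537, 0, 0], [0, 0.1067, -0.0521, 0, 0], [0, 0.1188, -0.0489, 0, 0], [0, 0.1303, -0.0441, 0, 0], [0, 0.141, -0.0378, 0, 0], [0, 0.1508, -0.0302, 0, 0], [0, 0.1596, -0.0214, 0, 0]]
```

Do two thirds first and check the forces.

>>> carry_out([
  [0,0.004,0,0,0],
  [0,0.0096,-0.011,0,0],
  [0,0.017,-0.021,0,0],
  [0,0.026,-0.03,0,0],
  [0,0.035,-0.0375,0,0],
  [0,0.046,-0.044,0,0],
  [0,0.058,-0.0485,0,0],
  [0,0.07,-0.052,0,0],
  [0,0.082,-0.0535,0,0],
  [0,0.094,-0.0535,0,0],
  [0,0.094,-0.0535,0,0],
])

```text
t: 9.12
eef_pos: [545.4, 200.5, 448.3]
tcp_rot: [3.139, 0.001, 1.615]
ft_force: [0.2, -3.5, 4.0]
opening: 0.115
grip_force: 30.0
```

>>> carry_out([
  [0,0.0127,0.0015,0,0],
  [0,0.0248,0.0046,0,0],
  [0,0.036,0.0095,0,0],
  [0,0.047,0.0158,0,0],
  [0,0.057,0.0235,0,0],
  [0,0.0655,0.032,0,0],
  [0,0.0655,0.032,0,0],
])

```text
t: 10.0
eef_pos: [610.9, 203.4, 414.8]
tcp_rot: [3.141, 0.001, 1.615]
ft_force: [3.9, -4.5, -3.3]
opening: 0.115
grip_force: 30.0
```

>>> carry_out([
  [0,0,0,0,0.2],
  [0,0.001,0,0,0.2],
  [0,0.002,-0.01,0,0.2],
  [0,0.002,-0.05,0,0.2],
  [0,0.002,-0.09,0,0.2],
])

```text
t: 10.62
eef_pos: [612.0, 204.1, 506.7]
tcp_rot: [3.141, -0.0, 1.615]
ft_force: [-0.8, -0.1, 0.2]
opening: 0.2
grip_force: 0.0
```

```bash
python3 - <<'E'
from h import *
st()
# toward wheel right slot hover
print(goto(435.5,-208,260,7.2), goto(459,-394,260,7.2))
E
```

```text
t 10.62 tcp [612.  204.1 506.7] rpy [180.   -0.   92.5] F [-0.8 -0.1  0.2] op 0.200 g 0.0
(array([-0.4039, -0.1946,  0.0756]), np.float64(85.3)) (array([-0.5907, -0.1793,  0.0755]), np.float64(85.3))
```

>>> carry_out([
  [-0.06,-0.029,0,10,0.78],
  [-0.404,-0.1935,0,85.3,0.78],
  [-0.404,-0.1935,0,85.3,0.78],
  [-0.404,-0.1935,0,85.3,0.78],
  [-0.404,-0.1935,0,85.3,0.78],
  [-0.404,-0.1935,0,85.3,0.78],
  [-0.404,-0.1935,0,85.3,0.78],
  [-0.404,-0.1935,0,85.3,0.78],
  [-0.404,-0.1935,0.09,85.3,0.78],
  [-0.404,-0.1935,0.09,85.3,0.78],
  [-0.404,-0.1935,0.09,85.3,0.78],
])

```text
t: 12.0
eef_pos: [436.7, -208.2, 414.2]
tcp_rot: [-3.14, 0.002, 0.126]
ft_force: [0.9, 0.5, 0.4]
opening: 0.781
grip_force: 0.0
```

```bash
python3 - <<'E'
from h import *
st();p,d=look("side","s4");p2,d2=look("top","t4")
q=p[150:290,105:385,::-1];a=cv2.resize(q,None,fx=2,fy=2,interpolation=cv2.INTER_CUBIC)
q=p2[140:260,105:385,::-1];b=cv2.resize(q,None,fx=2,fy=2,interpolation=cv2.INTER_CUBIC)
cv2.imwrite("pics/c4.png",np.vstack([a,b]))
for n,D in(("top",d2),("side",d)):
    P=cloud(n,D);X,Y,Z=P[...,0],P[...,1],P[...,2]
    a=np.radians(2.2);c=(Z>93)&(Z<108)&(X>360)&(X<560)&(Y>-80)&(Y<320);q=P[c]
    yy=q[:,1]+(q[:,0]-455)*-np.tan(a)*-1*-1
    h,e=np.histogram(yy,np.arange(-20,310,4));print(n,[(int(E),int(H)) for E,H in zip(e,h) if H>9])
    for y in(49,149,249):
        c=(abs(Y-y)<25)&(Z>40)&(Z<75)&(X>380)&(X<540);q=P[c][:,0];r=P[c]
        f=r[(r[:,0]<455)&(r[:,2]>50)];b=r[(r[:,0]>455)&(r[:,2]>50)]
        print(y,len(f),len(b),np.median(f,0).round(1) if len(f) else 0,np.median(b,0).round(1) if len(b) else 0)
print(goto(437,-207,142,7.2))
E
```

```text
t 12.00 tcp [ 436.7 -208.2  414.2] rpy [-1.799e+02  1.000e-01  7.200e+00] F [0.9 0.5 0.4] op 0.781 g 0.0
top [(0, 10), (4, 33), (8, 36), (12, 39), (80, 25), (84, 40), (88, 39), (92, 29), (104, 44), (108, 35), (112, 35), (180, 11), (184, 46), (188, 31), (192, 39), (204, 40), (208, 35), (212, 35), (216, 20), (280, 35), (284, 38), (288, 39), (292, 26)]
49 0 0 0 0
149 0 0 0 0
249 0 0 0 0
side [(4, 23), (8, 27), (12, 30), (16, 15), (284, 24), (288, 32), (292, 27)]
49 0 0 0 0
149 0 0 0 0
249 0 0 0 0
(array([ 0.    , -0.0014,  0.1032]), np.float64(0.0))
```

View pics/c4.png

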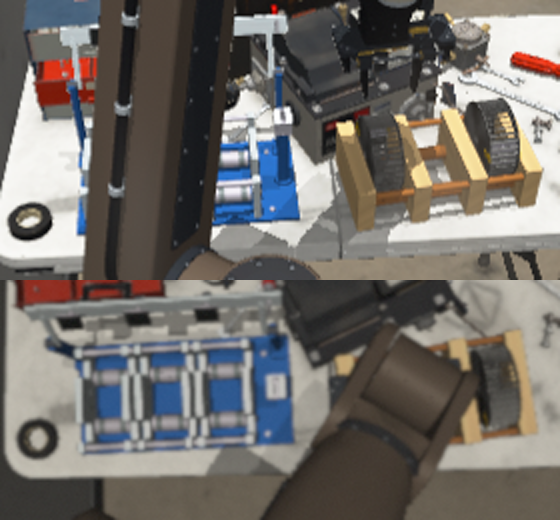

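Frame stands open (bar along the top of the stand in both views); stations clear; wheels in left and right slots, gripper above the left one.

```bash
python3 - <<'E'
from h import *
P=cloud("top",np.load("t4.npz")["d"]);X,Y,Z=P[...,0],P[...,1],P[...,2]
for lo,hi in((2,17),(80,96),(103,117),(181,197),(203,218),(281,296)):
    c=(Z>94)&(Z<108)&(X>360)&(X<560)&(Y>lo)&(Y<hi);x=X[c];print(lo,np.percentile(x,[1,99]).round(1),np.percentile(x,[1,99]).mean().round(1))
for y in(49,149,249):
    for a,b in((350,420),(490,560)):
        c=(abs(Y-y)<24)&(Z>80)&(Z<98)&(X>a)&(X<b);print("rod",y,c.sum(),np.median(P[c],0).round(1))
E
```

```text
2 [375.  545.1] 460.0
80 [370.  540.8] 455.4
103 [370.9 541.6] 456.2
181 [368.5 537.1] 452.8
203 [368.9 537.5] 453.2
281 [367.6 536.1] 451.8
rod 49 42 [379.   48.7  93.2]
rod 49 42 [537.   48.6  94.2]
rod 149 39 [374.4 147.3  93.3]
rod 149 40 [533.  148.4  93.6]
rod 249 39 [373.  248.5  93. ]
rod 249 40 [529.4 248.   93.4]
```

>>> carry_out([
  [0,-0.001,0.05,0,0.78],
  [0,-0.001,0.103,0,0.78],
  [0,-0.001,0.103,0,0.78],
  [0,-0.001,0.103,0,0],
  [0,-0.001,0.103,0,0],
  [0,-0.001,0.103,0,0],
  [0,-0.001,0.103,0,0],
])

```text
t: 12.98
eef_pos: [436.8, -207.3, 313.2]
tcp_rot: [3.14, -0.002, 0.126]
ft_force: [-0.7, 2.6, 10.1]
opening: 0.561
grip_force: 29.6
```

>>> carry_out([
  [0,0,-0.03,0,0],
  [0,0,-0.07,0,0],
  [0,0,-0.12,0,0],
  [0,0,-0.17,0,0],
  [0,0,-0.17,0,0],
])

```text
t: 13.6
eef_pos: [436.2, -207.0, 485.0]
tcp_rot: [3.137, -0.005, 0.126]
ft_force: [0.3, 0.6, -5.5]
opening: 0.551
grip_force: 29.8
```

```bash
python3 - <<'E'
from h import *
st();print(goto(455.5,148.5,312,2),goto(455.5,148.5,144,2))
E
```

```text
t 13.60 tcp [ 436.2 -207.   485. ] rpy [179.7  -0.3   7.2] F [ 0.3  0.6 -5.5] op 0.551 g 29.8
(array([ 0.0639, -0.3502,  0.0007]), np.float64(5.2)) (array([ 0.0631, -0.351 ,  0.1687]), np.float64(5.2))
```

>>> carry_out([
  [0.006,-0.035,0,0,0],
  [0.014,-0.08,0,1,0],
  [0.024,-0.13,0,2,0],
  [0.034,-0.18,0,3,0],
  [0.044,-0.23,0,4,0],
  [0.053,-0.28,0,5,0],
  [0.061,-0.325,0,5.2,0],
  [0.0637,-0.35,0,5.2,0],
  [0.0637,-0.35,0,5.2,0],
  [0.0637,-0.35,0,5.2,0],
])

```text
t: 14.85
eef_pos: [455.6, 147.7, 480.7]
tcp_rot: [3.141, 0.002, 0.035]
ft_force: [0.6, -0.3, -5.5]
opening: 0.546
grip_force: 30.0
```

```bash
python3 - <<'E'
from h import *
st();print(goto(455.5,148.5,160,2))
p,d=look("side","s5");p2,d2=look("top","t5")
q=p[130:290,105:305,::-1];a=cv2.resize(q,None,fx=2,fy=2,interpolation=cv2.INTER_CUBIC)
q=p2[100:260,105:305,::-1];b=cv2.resize(q,None,fx=2,fy=2,interpolation=cv2.INTER_CUBIC)
cv2.imwrite("pics/c5.png",np.hstack([a,b]))
E
```

```text
t 14.85 tcp [455.6 147.7 480.7] rpy [1.8e+02 1.0e-01 2.0e+00] F [ 0.6 -0.3 -5.5] op 0.546 g 30.0
(array([ 0.0002, -0.0009,  0.1497]), np.float64(0.0))
```

View pics/c5.png

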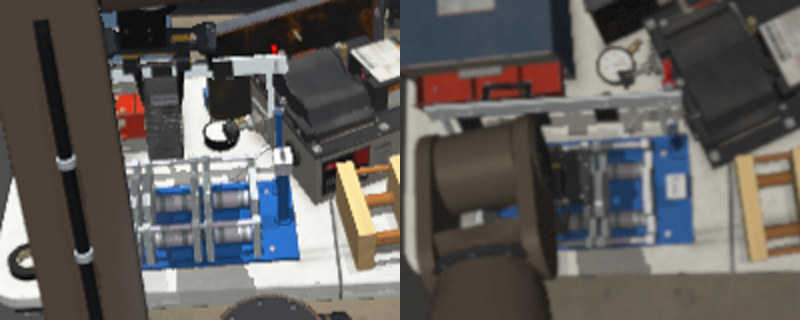

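Wheel hangs from the gripper at (187,185) side view, above the middle station.

>>> carry_out([
  [0,-0.001,0.04,0,0],
  [0,-0.001,0.09,0,0],
  [0,-0.001,0.13,0,0],
  [0,-0.001,0.15,0,0],
  [0,-0.001,0.158,0,0],
  [0,-0.001,0.163,0,0],
  [0,-0.001,0.163,0,0],
])

```text
t: 15.82
eef_pos: [455.8, 148.9, 319.1]
tcp_rot: [-3.142, -0.001, 0.035]
ft_force: [0.6, 1.1, -3.8]
opening: 0.546
grip_force: 30.0
```

>>> carry_out([
  [0,0,0.002,0,0],
  [0,0,0.004,0,0],
  [0,0,0.004,0,0],
])

```text
t: 16.2
eef_pos: [457.0, 149.1, 316.2]
tcp_rot: [-3.141, -0.007, 0.036]
ft_force: [6.9, -1.8, 4.6]
opening: 0.547
grip_force: 30.0
```

>>> carry_out([
  [0.001,0,0,0,0.72],
  [0.001,0,0,0,0.72],
  [0.001,0,0,0,0.72],
  [0.001,0,-0.03,0,0.72],
  [0.001,0,-0.09,0,0.72],
  [0.001,0,-0.14,0,0.72],
])

```text
t: 16.95
eef_pos: [456.4, 149.1, 456.6]
tcp_rot: [3.142, 0.0, 0.035]
ft_force: [0.8, -0.0, -0.4]
opening: 0.723
grip_force: 0.0
```

```bash
python3 - <<'E'
from h import *
st();print(goto(461,-395,285,7.2))
E
```

```text
t 16.95 tcp [456.4 149.1 456.6] rpy [180.   0.   2.] F [ 0.8 -0.  -0.4] op 0.723 g 0.0
(array([-0.0146,  0.5439,  0.0006]), np.float64(-5.2))
```

>>> carry_out([
  [-0.0146,0.543,-0.01,-5.2,0.78],
  [-0.0146,0.543,-0.01,-5.2,0.78],
  [-0.0146,0.543,-0.01,-5.2,0.78],
  [-0.0146,0.543,-0.01,-5.2,0.78],
  [-0.0146,0.543,-0.01,-5.2,0.78],
  [-0.0146,0.543,-0.01,-5.2,0.78],
  [-0.0146,0.543,-0.01,-5.2,0.78],
  [-0.0146,0.543,-0.01,-5.2,0.78],
  [-0.0146,0.543,0.05,-5.2,0.78],
  [-0.0146,0.543,0.05,-5.2,0.78],
  [-0.0146,0.543,0.05,-5.2,0.78],
])

```text
t: 18.32
eef_pos: [461.3, -393.9, 404.5]
tcp_rot: [-3.14, 0.001, 0.126]
ft_force: [-0.5, 0.7, 0.4]
opening: 0.781
grip_force: 0.0
```

```bash
python3 - <<'E'
from h import *
st();p,d=look("side","s6");p2,d2=look("top","t6")
q=p[130:290,105:385,::-1];a=cv2.resize(q,None,fx=2,fy=2,interpolation=cv2.INTER_CUBIC)
q=p2[140:260,105:385,::-1];b=cv2.resize(q,None,fx=2,fy=2,interpolation=cv2.INTER_CUBIC)
cv2.imwrite("pics/c6.png",np.vstack([a,b]))
for n,D in(("side",d),("top",d2)):
    P=cloud(n,D);X,Y,Z=P[...,0],P[...,1],P[...,2]
    for nm,(y0,y1) in {"S2":(105,195),"R3":(-450,-340)}.items():
        w=(Z>115)&(Z<168)&(X>360)&(X<550)&(Y>y0)&(Y<y1);g=P[w]
        if len(g)>10:print(n,nm,len(g),np.median(g,0).round(),np.percentile(g,[2,98],axis=0).round().tolist())
print(goto(460.5,-395,142,7.2))
E
```

```text
t 18.32 tcp [ 461.3 -393.9  404.5] rpy [-179.9    0.     7.2] F [-0.5  0.7  0.4] op 0.781 g 0.0
side R3 415 [ 442. -392.  139.] [[399.0, -427.0, 116.0], [504.0, -365.0, 158.0]]
top S2 561 [444. 150. 143.] [[396.0, 121.0, 118.0], [513.0, 174.0, 161.0]]
top R3 22 [ 514. -381.  121.] [[510.0, -403.0, 116.0], [518.0, -364.0, 133.0]]
(array([-0.0014,  0.0017,  0.0932]), np.float64(0.1))
```

View pics/c6.png

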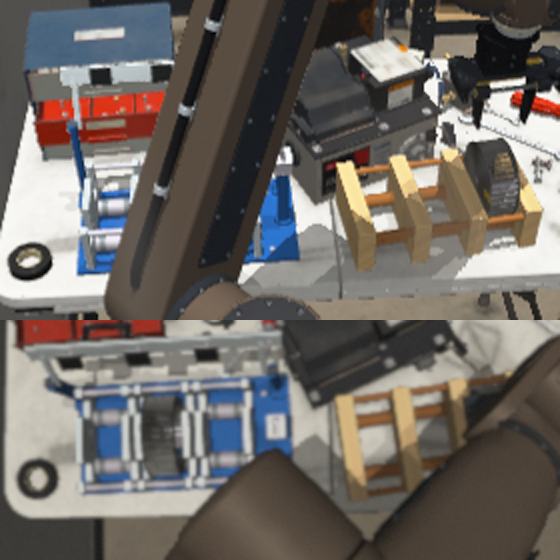

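Wheel seated in the middle station (top view ~(162,436)); second wheel still in the right slot (side ~(493,178)) under the gripper.

>>> carry_out([
  [-0.001,0.0015,0.05,0,0.78],
  [-0.001,0.0015,0.093,0,0.78],
  [-0.001,0.0015,0.093,0,0.78],
  [-0.001,0.0015,0.093,0,0],
  [-0.001,0.0015,0.093,0,0],
  [-0.001,0.0015,0.093,0,0],
  [-0.001,0.0015,0.093,0,0],
  [-0.001,0.0015,0.093,0,0],
])

```text
t: 19.42
eef_pos: [460.6, -395.8, 313.3]
tcp_rot: [3.14, -0.002, 0.126]
ft_force: [0.6, 0.8, 7.4]
opening: 0.545
grip_force: 29.9
```

>>> carry_out([
  [0,0,-0.03,0,0],
  [0,0,-0.07,0,0],
  [0,0,-0.12,0,0],
  [0,0,-0.17,0,0],
  [0,0,-0.17,0,0],
])

```text
t: 20.05
eef_pos: [460.2, -395.4, 485.5]
tcp_rot: [3.136, -0.004, 0.126]
ft_force: [-0.1, -0.2, -5.9]
opening: 0.545
grip_force: 29.9
```

```bash
python3 - <<'E'
from h import *
st();print(goto(460.5,48.5,312,2))
E
```

```text
t 20.05 tcp [ 460.2 -395.4  485.5] rpy [179.7  -0.2   7.2] F [-0.1 -0.2 -5.9] op 0.545 g 29.9
(array([ 5.610e-02, -4.404e-01,  3.000e-04]), np.float64(5.2))
```

>>> carry_out([
  [0.005,-0.035,0,0,0],
  [0.01,-0.08,0,1,0],
  [0.017,-0.13,0,2,0],
  [0.023,-0.18,0,3,0],
  [0.029,-0.23,0,4,0],
  [0.036,-0.28,0,5,0],
  [0.042,-0.33,0,5.2,0],
  [0.048,-0.38,0,5.2,0],
  [0.054,-0.42,0,5.2,0],
  [0.056,-0.44,0,5.2,0],
  [0.056,-0.44,0,5.2,0],
  [0.056,-0.44,0,5.2,0],
])

```text
t: 21.55
eef_pos: [460.6, 47.4, 480.9]
tcp_rot: [3.141, 0.001, 0.035]
ft_force: [0.8, -1.0, -4.6]
opening: 0.549
grip_force: 30.0
```

```bash
python3 - <<'E'
from h import *
st();print(goto(460.5,48.5,148,2))
E
```

```text
t 21.55 tcp [460.6  47.4 480.9] rpy [1.8e+02 1.0e-01 2.0e+00] F [ 0.8 -1.  -4.6] op 0.549 g 30.0
(array([ 1.000e-04, -1.100e-03,  1.619e-01]), np.float64(0.0))
```

>>> carry_out([
  [0,-0.001,0.04,0,0],
  [0,-0.001,0.09,0,0],
  [0,-0.001,0.13,0,0],
  [0,-0.001,0.15,0,0],
  [0,-0.001,0.16,0,0],
  [0,-0.001,0.165,0,0],
  [0,-0.001,0.1665,0,0],
  [0,-0.001,0.1665,0,0],
])

```text
t: 22.55
eef_pos: [460.7, 48.7, 315.8]
tcp_rot: [3.141, -0.001, 0.035]
ft_force: [-0.8, -0.6, -2.6]
opening: 0.544
grip_force: 30.0
```

>>> carry_out([
  [0,0,0.001,0,0],
  [0,0,0.001,0,0.72],
  [0,0,0.001,0,0.72],
  [0,0,0.001,0,0.72],
  [0,0,-0.03,0,0.72],
  [0,0,-0.09,0,0.72],
  [0,0,-0.15,0,0.72],
])

```text
t: 23.42
eef_pos: [460.5, 48.9, 466.9]
tcp_rot: [-3.142, 0.001, 0.035]
ft_force: [0.5, 0.9, -0.8]
opening: 0.718
grip_force: 0.0
```

```bash
python3 - <<'E'
from h import *
st();print(goto(461,-300,330,92.5))
E
```

```text
t 23.43 tcp [460.5  48.9 466.9] rpy [-180.    0.    2.] F [ 0.5  0.9 -0.8] op 0.718 g 0.0
(array([-0.0118,  0.3487, -0.0341]), np.float64(89.5))
```

>>> carry_out([
  [-0.17,0.49,-0.034,-90,0.45],
  [-0.17,0.49,-0.034,-90,0.45],
  [-0.17,0.49,-0.034,-90,0.45],
  [-0.17,0.49,-0.034,-90,0.45],
  [-0.17,0.49,-0.034,-90,0.45],
  [-0.17,0.49,-0.034,-90,0.45],
  [-0.17,0.49,-0.034,-90,0.45],
  [-0.17,0.49,-0.034,-90,0.45],
  [-0.17,0.49,-0.034,-90,0.45],
  [-0.17,0.49,-0.034,-90,0.45],
  [-0.17,0.49,-0.034,-90,0.45],
])

```text
t: 24.8
eef_pos: [307.3, -448.4, 498.6]
tcp_rot: [-3.141, -0.001, 1.604]
ft_force: [-0.4, 0.0, -0.2]
opening: 0.456
grip_force: 0.0
```

```bash
python3 - <<'E'
from h import *
st();look("top","t7",(130,160,260,240),5)
look("side","s7",(130,170,260,280),5)
a=cv2.imread("pics/t7.png");b=cv2.imread("pics/s7.png");k=600/(a.shape[0]+b.shape[0]);cv2.imwrite("pics/c7.png",cv2.resize(np.vstack([a,b]),None,fx=k,fy=k))
for i in range(3): env.read_camera("side")
p,d=look("top","t7b")
D=np.abs(p.astype(int)-np.load("t7.npz")["p"].astype(int)).max(2)[170:230,140:240];print((D>25).sum(),env.state()["t"])
E
```

```text
t 24.80 tcp [ 307.3 -448.4  498.6] rpy [-180.    -0.    91.9] F [-0.4  0.  -0.2] op 0.456 g 0.0
0 25.1
```

View pics/c7.png

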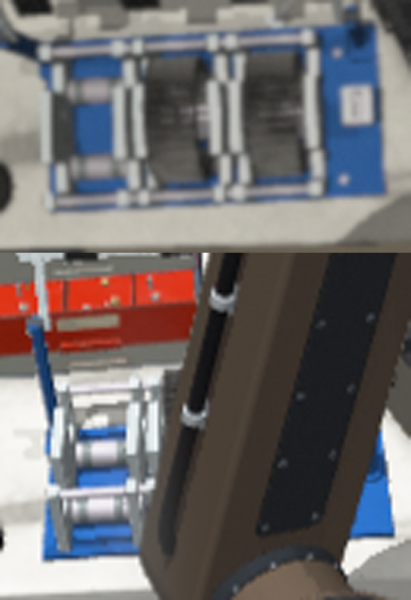

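Both wheels sit in the middle and right stations (top half of picture). Waiting for them to come to rest.

>>> carry_out([
  [0,0,0,0,0.45],
  [0,0,0,0,0.45],
  [0,0,0,0,0.45],
  [0,0,0,0,0.45],
  [0,0,0,0,0.45],
  [0,0,0,0,0.45],
  [0,0,0,0,0.45],
  [0,0,0,0,0.45],
  [0,0,0,0,0.45],
  [0,0,0,0,0.45],
  [0,0,0,0,0.45],
  [0,0,0,0,0.45],
  [0,0,0,0,0.45],
  [0,0,0,0,0.45],
  [0,0,0,0,0.45],
  [0,0,0,0,0.45],
  [0,0,0,0,0.45],
  [0,0,0,0,0.45],
  [0,0,0,0,0.45],
  [0,0,0,0,0.45],
])

```text
t: 27.6
eef_pos: [308.0, -446.8, 499.3]
tcp_rot: [3.142, 0.0, 1.606]
ft_force: [-0.7, -0.0, 0.4]
opening: 0.449
grip_force: 0.0
```

```bash
cat > chk.py <<'E'
from h import *
import sys
p,d=env.read_camera("top");q,_=env.read_camera("top");f=lambda a,b,s:np.abs(a[s].astype(int)-b[s].astype(int)).max(2)
r=np.load("t7.npz")["p"]
for n,s in (("S2",np.s_[178:222,170:202]),("S3",np.s_[178:222,203:232]),("rodsref",np.s_[178:222,140:165])):
    print(n,"vs t7",f(p,r,s).mean().round(2),"vs prev",f(p,np.load("prev.npy"),s).mean().round(2) if len(sys.argv)>1 else "","noise",f(p,q,s).mean().round(2))
np.save("prev.npy",p);print(env.state()["t"])
E
python3 chk.py
```

```text
S2 vs t7 1.28 vs prev  noise 1.29
S3 vs t7 1.26 vs prev  noise 1.27
rodsref vs t7 1.23 vs prev  noise 1.23
27.7
```

>>> carry_out([
  [0,0,0,0,0.45],
  [0,0,0,0,0.45],
  [0,0,0,0,0.45],
  [0,0,0,0,0.45],
  [0,0,0,0,0.45],
  [0,0,0,0,0.45],
  [0,0,0,0,0.45],
  [0,0,0,0,0.45],
  [0,0,0,0,0.45],
  [0,0,0,0,0.45],
  [0,0,0,0,0.45],
  [0,0,0,0,0.45],
  [0,0,0,0,0.45],
  [0,0,0,0,0.45],
  [0,0,0,0,0.45],
  [0,0,0,0,0.45],
  [0,0,0,0,0.45],
  [0,0,0,0,0.45],
  [0,0,0,0,0.45],
  [0,0,0,0,0.45],
])

```text
t: 30.2
eef_pos: [308.0, -446.8, 499.2]
tcp_rot: [3.142, 0.0, 1.606]
ft_force: [0.1, 0.1, -1.1]
opening: 0.447
grip_force: 0.0
```

```bash
python3 chk.py 1
```

```text
S2 vs t7 1.29 vs prev 1.31 noise 1.33
S3 vs t7 1.25 vs prev 1.27 noise 1.3
rodsref vs t7 1.22 vs prev 1.27 noise 1.25
30.3
```

>>> carry_out([
  [0,0,0,0,0.45],
  [0,0,0,0,0.45],
  [0,0,0,0,0.45],
  [0,0,0,0,0.45],
  [0,0,0,0,0.45],
  [0,0,0,0,0.45],
  [0,0,0,0,0.45],
  [0,0,0,0,0.45],
  [0,0,0,0,0.45],
  [0,0,0,0,0.45],
  [0,0,0,0,0.45],
  [0,0,0,0,0.45],
  [0,0,0,0,0.45],
  [0,0,0,0,0.45],
  [0,0,0,0,0.45],
  [0,0,0,0,0.45],
  [0,0,0,0,0.45],
  [0,0,0,0,0.45],
  [0,0,0,0,0.45],
  [0,0,0,0,0.45],
])

```text
t: 32.8
eef_pos: [308.0, -446.8, 499.2]
tcp_rot: [3.142, 0.0, 1.606]
ft_force: [0.6, -0.0, 0.6]
opening: 0.447
grip_force: 0.0
```

```bash
python3 chk.py 1
```

```text
S2 vs t7 1.27 vs prev 1.3 noise 1.31
S3 vs t7 1.29 vs prev 1.29 noise 1.3
rodsref vs t7 1.24 vs prev 1.26 noise 1.23
32.9
```

>>> carry_out([
  [-0.139,-0.417,0,0,0.45],
  [-0.139,-0.417,0,0,0.45],
  [-0.139,-0.417,0,0,0.45],
  [-0.139,-0.417,0,0,0.45],
  [-0.139,-0.417,0,0,0.45],
  [-0.139,-0.417,0,0,0.45],
  [-0.139,-0.417,0,0,0.45],
  [-0.139,-0.417,0,0,0.45],
  [-0.139,-0.417,0,0,0.45],
  [-0.139,-0.417,0,0,0.45],
  [-0.139,-0.417,0,0,0.45],
])

```text
t: 34.28
eef_pos: [-102.6, -600.2, 499.6]
tcp_rot: [-3.142, 0.0, 1.608]
ft_force: [-0.4, -0.2, -1.0]
opening: 0.451
grip_force: 0.0
```

```bash
python3 - <<'E'
from h import *
st();p,d=look("side","s8",(130,180,260,275),6)
p2,_=env.read_camera("top")
for n,im,b in(("side0",np.load("side0.npz")["p"],(270,190,380,270)),("side",p,(130,190,260,270)),("top0",np.load("top0.npz")["p"],(270,160,380,235)),("top",p2,(165,170,240,230))):
    m=mask(im,20,34,130,90);v,u=np.nonzero(m);k=(u>b[0])&(u<b[2])&(v>b[1])&(v<b[3]);print(n,k.sum(),list(zip(u[k],v[k]))[:25])
E
```

```text
t 34.27 tcp [-102.6 -600.2  499.6] rpy [-180.     0.    92.1] F [-0.4 -0.2 -1. ] op 0.451 g 0.0
side0 10 [(np.int64(347), np.int64(224)), (np.int64(347), np.int64(225)), (np.int64(347), np.int64(226)), (np.int64(348), np.int64(226)), (np.int64(348), np.int64(227)), (np.int64(349), np.int64(227)), (np.int64(348), np.int64(228)), (np.int64(349), np.int64(228)), (np.int64(349), np.int64(229)), (np.int64(349), np.int64(230))]
side 0 []
top0 0 []
top 0 []
```

View pics/s8.png

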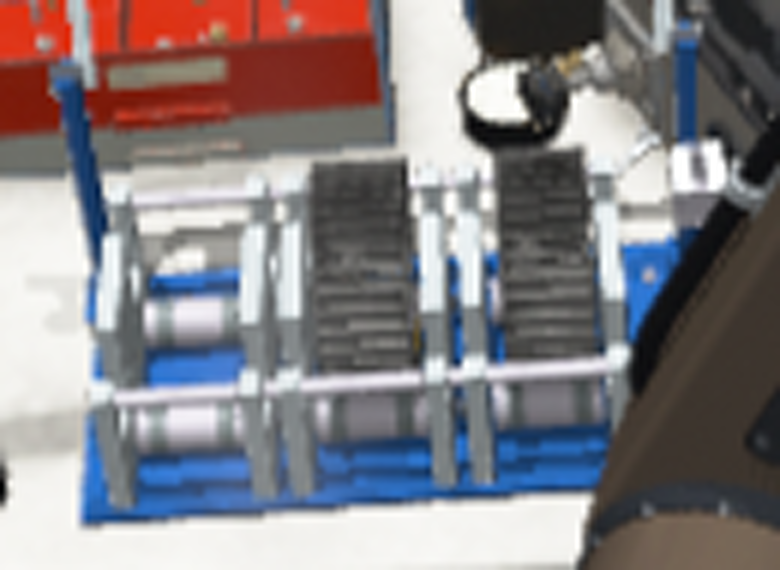

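```bash
python3 - <<'E'
from h import *
p=np.load("s8.npz")["p"];print(p[228:242,196:203].tolist())
H=cv2.cvtColor(p,cv2.COLOR_RGB2HSV)[228:242,196:203];print(H[...,1])
for uv,y in(((199.3,235.8),122.5),((199.3,233),122.5),((199.3,239),122.5)):
    o,d=ray("side",[uv]);t=(y-o[1])/d[0,1];print(uv,o+d[0]*t)
o,d=ray("side",[[199.3,235.8]]);print(o+d[0]*((80-o[2])/d[0,2]),o+d[0]*((110-o[2])/d[0,2]))
E
```

```text
[[[83, 83, 82], [98, 98, 95], [96, 97, 96], [118, 116, 119], [221, 226, 229], [231, 238, 239], [232, 238, 240]], [[59, 59, 58], [86, 86, 83], [92, 93, 93], [129, 128, 130], [215, 221, 224], [231, 237, 239], [232, 238, 240]], [[80, 79, 78], [83, 82, 80], [91, 90, 90], [118, 116, 118], [225, 229, 232], [230, 235, 237], [228, 235, 237]], [[96, 95, 93], [85, 84, 81], [93, 91, 95], [109, 107, 108], [209, 214, 218], [201, 209, 211], [194, 204, 205]], [[68, 69, 67], [66, 66, 64], [97, 96, 100], [107, 104, 100], [120, 123, 124], [118, 123, 125], [119, 125, 126]], [[100, 100, 97], [82, 81, 79], [94, 93, 95], [100, 93, 75], [114, 115, 117], [122, 128, 130], [124, 130, 132]], [[122, 121, 117], [101, 101, 96], [101, 100, 102], [98, 88, 67], [101, 103, 108], [121, 127, 130], [125, 130, 132]], [[74, 74, 72], [74, 74, 72], [67, 66, 66], [93, 80, 47], [59, 73, 90], [117, 124, 127], [124, 130, 132]], [[99, 98, 96], [99, 98, 96], [68, 67, 67], [85, 72, 37], [52, 66, 83], [117, 124, 127], [124, 130, 131]], [[118, 117, 115], [118, 117, 115], [74, 73, 72], [90, 78, 45], [51, 57, 60], [117, 124, 126], [12
[... 436 characters left out ...]
, [234, 240, 242]]]
[[  3   8   3   6   9   9   9]
 [  4   9   3   4  10   9   9]
 [  6   9   3   4   8   8  10]
 [  8  12  11   5  11  12  14]
 [  7   8  10  17   8  14  14]
 [  8   9   5  64   7  16  15]
 [ 10  13   5  81  17  18  14]
 [  7   7   4 126  88  20  15]
 [  8   8   4 144  95  20  14]
 [  6   6   7 127  38  18  15]
 [  3   7   4  72  83  18  14]
 [  3   9   4  10  43  17  15]
 [  8   8   7   5  42  12   9]
 [  7   8   8  11  37  11   8]]
(199.3, 235.8) [459.93212932 122.5         39.6376125 ]
(199.3, 233) [470.5921685  122.5         42.61698077]
(199.3, 239) [447.83620072 122.5         36.26116678]
[419.81720781 118.88461092  80.        ] [390.00114093 116.19741428 110.        ]
```

```bash
python3 - <<'E'
from h import *
p,d=np.load("s8.npz")["p"],np.load("s8.npz")["d"]
b=p.astype(int);yl=(b[...,0]+b[...,1])/2-b[...,2]
s=yl[205:250,208:238];v,u=np.nonzero(s>12);print([(u_+208,v_+205,int(s[v_,u_])) for u_,v_ in zip(u,v)])
c=env.get_calibration("side");T=np.linalg.inv(c["cam_to_world"])
def proj(w):
    q=T[:3,:3]@w+T[:3,3];o,_=cv2.projectPoints(np.array([[q[0],-q[1],-q[2]]]),np.zeros(3),np.zeros(3),c["intrinsics"],c["D"]);return o.ravel().round(1)
for y in(22.5,75.5):
  for z,x in((40,460.5),(148,460.5),(94,406),(94,514),(56,422),(56,499)):print(y,x,z,proj(np.array([x,y,z])))
g=[]
for n in("side","top"):
    P=cloud(n,d if n=="side" else np.load("t7.npz")["d"]);X,Y,Z=P[...,0],P[...,1],P[...,2]
    for y in(49,149):
        m=(abs(Y-y)<22)&(Z>130)&(Z<175)&(X>390)&(X<530);q=P[m];A=np.c_[2*q[:,0],2*q[:,2],np.ones(len(q))];w=np.linalg.lstsq(A,(q[:,[0,2]]**2).sum(1),rcond=None)[0];print(n,y,"circle",w[:2].round(1),np.sqrt(w[2]+w[0]**2+w[1]**2).round(1),"top",np.percentile(q[:,2],97).round(1))
# initial stripe of R3 wheel
o,dd=ray("side",[[348.2,227]]);
nrm=np.array([-.125,.992,0]);c0=np.array([460,-395.5,92])+nrm*26;t=((c0-o)@nrm)/(dd[0]@nrm);print("init stripe",o+dd[0]*t)
E
```

```text
[(np.int64(237), np.int64(246), 13), (np.int64(236), np.int64(247), 13), (np.int64(237), np.int64(247), 13), (np.int64(235), np.int64(248), 13), (np.int64(236), np.int64(248), 14), (np.int64(237), np.int64(248), 14), (np.int64(235), np.int64(249), 14), (np.int64(236), np.int64(249), 14), (np.int64(237), np.int64(249), 13)]
22.5 460.5 40 [228.3 234.4]
22.5 460.5 148 [227.3 211.4]
22.5 406 94 [228.2 234.5]
22.5 514 94 [227.4 212.4]
22.5 422 56 [228.4 239.1]
22.5 499 56 [227.9 223.3]
75.5 460.5 40 [212.9 235. ]
75.5 460.5 148 [211.2 212. ]
75.5 406 94 [212.1 235.2]
75.5 514 94 [212.1 213. ]
75.5 422 56 [212.7 239.8]
75.5 499 56 [212.7 223.9]
side 49 circle [454.5 119.4] 39.7 top 160.9
side 149 circle [451.2 118.3] 40.4 top 159.3
top 49 circle [457.7 104.4] 52.9 top 158.5
top 149 circle [454.8 105.3] 52.1 top 159.5
init stripe [ 403.24604909 -376.4499293   107.93713006]
```

```bash
python3 - <<'E'
from h import *
A=np.mean([env.read_camera("top")[0].astype(float) for _ in range(6)],0);np.save("avg.npy",A)
yl=(A[...,0]+A[...,1])/2-A[...,2]
s=yl[178:222,170:236]
for v,u in sorted(zip(*np.nonzero(s>8))):print((u+170,v+178,round(s[v,u],1)),end=" ")
c=env.get_calibration("top");T=np.linalg.inv(c["cam_to_world"])
def proj(w):
    q=T[:3,:3]@np.array(w)+T[:3,3];o,_=cv2.projectPoints(np.array([[q[0],-q[1],-q[2]]]),np.zeros(3),np.zeros(3),c["intrinsics"],c["D"]);return o.ravel().round(1)
print()
for y in(22.5,122.5):
  for x,z in((460,40),(405,94),(514,94),(460,148)):print(y,x,z,proj([x,y,z]))
a,b=[np.load(f"{n}.npz")["p"].astype(int) for n in("t6","t7")]
D=np.abs(a-b).max(2)[185:212,176:196];print("t6-t7 S2",D.mean(), "ref",np.abs(a-b).max(2)[185:212,148:165].mean())
E
```

```text
22.5 460 40 [226.1 196.2]
22.5 405 94 [224.9 211.9]
22.5 514 94 [224.4 178.8]
22.5 460 148 [223.1 194. ]
122.5 460 40 [197.  196.9]
122.5 405 94 [194.6 212.5]
122.5 514 94 [194.3 179.5]
122.5 460 148 [191.6 194.7]
t6-t7 S2 5.229629629629629 ref 7.810457516339869
```

```bash
python3 - <<'E'
import numpy as np
A=np.load("avg.npy");yl=(A[...,0]+A[...,1])/2-A[...,2]
print("S2 cols193-199");print(yl[186:216:1,193:200].round(0).astype(int).T)
print("S3 cols222-229");print(yl[186:216:1,222:230].round(0).astype(int).T)
E
```

```text
S2 cols193-199
[[  4   4   4   4   4   5   3   1   1   0   1   0   1   1   0   0   0   0
   -7 -18 -15  -3   2   2   3   3   4   4   5   4]
 [  4   4   5   4   4   4   3   1   0   1   0   0   0   1   0   0   0  -2
  -12 -28 -24  -6   0   2   2   3   2   2   3   2]
 [  2   3   3   3   3   3   3   2   1   1   1   1   1   1   1   0   0  -1
  -10 -19 -16  -4   1   2   2   3   2   2   2  -1]
 [  2   2   3   3   2   3   2   3   2   2   2   2   2   2   2   1   1   1
   -2  -4  -3   0   1   2   2   2   2   1  -2 -13]
 [  3   3   3   3   3   3   3   3   3   3   3   3   3   3   3   3   3   2
    2   2   2   3   2   2   1   1   1   0  -7 -25]
 [  3   3   3   3   3   3   3   3   4   4   4   4   4   4   4   4   4   4
    4   4   4   4   3   2   1   1   1   0  -6 -23]
 [  2   2   2   2   2   2   3   3   4   4   4   3   4   4   4   4   4   4
    3   3   4   4   3   2   2   3   3   2  -1  -9]]
S3 cols222-229
[[  4   4   4   4   4   4   3   2   2   3   3   4   3   2   3   4   4   5
    4   5   5   5   5   5   5   6   6   5   2 -17]
 [  3   4   4   4   4   4   3   2   2   2   3   3   3   2   2   3   3   4
    4   4   5   5   5   5   5   5   5   5   1 -18]
 [  4   4   4   4   3   3   2   2   1   1   1   2   2   1   1   0   2  -1
   -3   2   3   4   4   4   4   5   5   4  -1 -21]
 [  3   3   3   3   4   3   3   2   1   2   2   3   3   2   1   0   0  -3
   -8  -4   1   2   2   3   2   3   3   2  -6 -28]
 [  3   3   3   4   3   3   3   3   3   3   4   4   4   3   2   1   1   0
   -2   0   2   2   2   2   1   1  -1  -9 -24 -42]
 [  4   4   4   4   4   4   4   4   4   4   4   4   4   4   4   3   4   3
    3   3   3   2   2   1   2   0  -3 -13 -31 -47]
 [  4   4   4   4   4   4   4   4   5   4   4   4   4   4   4   4   4   4
    4   4   3   2   2   3   3   1  -2  -7 -17 -28]
 [  4   3   4   4   4   4   3   3   4   3   3   4   4   4   4   4   4   4
    4   4   3   3   3   4   4   2   0  -1  -5 -10]]
```

```bash
python3 - <<'E'
from h import *
p,d=env.read_camera("top");P=cloud("top",d);X,Y,Z=P[...,0],P[...,1],P[...,2]
m=(p.max(2)<75)&(Z>215)&(Z<265)&(X>585)&(X<640)&(Y>150)&(Y<245);g=P[m];print(len(g),np.median(g,0),g.min(0),g.max(0))
m=(p.min(2)>100)&(Z>245)&(Z<290)&(X>545)&(X<610)&(Y>60)&(Y<150);g=P[m];print("bar",len(g),np.median(g,0),g.min(0),g.max(0))
print(goto(450,-350,335),goto(612,203,335,92.5))
E
```

```text
110 [606.07549342 196.59658254 250.76176154] [588.82393493 156.81965311 242.04145498] [613.74004192 239.00792007 262.59842953]
bar 227 [575.63253856 104.93346929 268.37055933] [548.7537486   60.04083943 246.773612  ] [592.52703989 149.93756652 285.15171266]
(array([ 0.2307,  0.5623, -0.0067]), 0) (array([ 0.7777,  0.7437, -0.0068]), np.float64(-0.5))
```

>>> carry_out([
  [0.23,0.56,-0.007,0,0.2],
  [0.23,0.56,-0.007,0,0.2],
  [0.23,0.56,-0.007,0,0.2],
  [0.23,0.56,-0.007,0,0.2],
  [0.23,0.56,-0.007,0,0.2],
  [0.23,0.56,-0.007,0,0.2],
  [0.23,0.56,-0.007,0,0.2],
  [0.23,0.56,-0.007,0,0.2],
  [0.23,0.56,-0.007,0,0.2],
  [0.23,0.56,-0.007,0,0.2],
])

```text
t: 35.98
eef_pos: [449.8, -349.4, 506.3]
tcp_rot: [3.141, 0.0, 1.607]
ft_force: [-0.7, 0.0, -1.0]
opening: 0.196
grip_force: 0.0
```

>>> carry_out([
  [0.547,0.184,0,-0.5,0.2],
  [0.547,0.184,0,-0.5,0.2],
  [0.547,0.184,0,-0.5,0.2],
  [0.547,0.184,0,-0.5,0.2],
  [0.547,0.184,0,-0.5,0.2],
  [0.547,0.184,0,-0.5,0.2],
  [0.547,0.184,0,-0.5,0.2],
  [0.547,0.184,0,-0.5,0.2],
  [0.547,0.184,0,-0.5,0.2],
  [0.547,0.184,0,-0.5,0.2],
  [0.547,0.184,0,-0.5,0.2],
  [0.547,0.184,0,-0.5,0.2],
])

```text
t: 37.48
eef_pos: [612.2, 201.0, 506.4]
tcp_rot: [-3.142, 0.0, 1.614]
ft_force: [-0.4, 0.3, 0.3]
opening: 0.197
grip_force: 0.0
```

```bash
python3 - <<'E'
from h import *
st();print(goto(612,202,245,92.5))
E
```

```text
t 37.48 tcp [612.2 201.  506.4] rpy [-180.     0.    92.5] F [-0.4  0.3  0.3] op 0.197 g 0.0
(array([ 0.0011, -0.0001,  0.0904]), np.float64(-0.0))
```

>>> carry_out([
  [0,-0.0005,0.04,0,0.2],
  [0,-0.0005,0.075,0,0.2],
  [0,-0.0005,0.09,0,0.2],
  [0,-0.0005,0.0915,0,0.2],
  [0,-0.0005,0.0915,0,0],
  [0,-0.0005,0.0915,0,0],
  [0,-0.0005,0.0915,0,0],
])

```text
t: 38.35
eef_pos: [611.4, 202.1, 415.9]
tcp_rot: [-3.141, 0.0, 1.615]
ft_force: [-4.8, -2.0, 1.5]
opening: 0.12
grip_force: 30.0
```

```bash
python3 -c "
import math
c=lambda t:(.0939*math.cos(math.radians(154.8-t)),-.0939*math.sin(math.radians(154.8-t)))
a=c(114)
print([[0,round(c(t)[0]-a[0],4),round(c(t)[1]-a[1],4),0,0] for t in range(106,-1,-7)]);print(c(0)[0]-a[0],c(0)[1]-a[1])"
```

```text
[[0, -0.0092, -0.0093, 0, 0], [0, -0.0183, -0.0163, 0, 0], [0, -0.0282, -0.0222, 0, 0], [0, -0.0387, -0.0268, 0, 0], [0, -0.0496, -0.0301, 0, 0], [0, -0.0609, -0.032, 0, 0], [0, -0.0724, -0.0325, 0, 0], [0, -0.0838, -0.0317, 0, 0], [0, -0.0951, -0.0294, 0, 0], [0, -0.106, -0.0258, 0, 0], [0, -0.1163, -0.0209, 0, 0], [0, -0.126, -0.0148, 0, 0], [0, -0.1349, -0.0075, 0, 0], [0, -0.1428, 0.0007, 0, 0], [0, -0.1497, 0.0099, 0, 0], [0, -0.1553, 0.0199, 0, 0]]
-0.15604509595225916 0.021375519236710612
```

>>> carry_out([
  [0,-0.009,-0.0093,0,0],
  [0,-0.018,-0.0163,0,0],
  [0,-0.028,-0.0222,0,0],
  [0,-0.0385,-0.0268,0,0],
  [0,-0.0495,-0.03,0,0],
  [0,-0.061,-0.032,0,0],
  [0,-0.0725,-0.0325,0,0],
  [0,-0.084,-0.0317,0,0],
  [0,-0.095,-0.0294,0,0],
  [0,-0.106,-0.0258,0,0],
  [0,-0.1163,-0.021,0,0],
  [0,-0.126,-0.0148,0,0],
  [0,-0.135,-0.0075,0,0],
  [0,-0.139,-0.0035,0,0],
  [0,-0.143,0.0007,0,0],
  [0,-0.143,0.0007,0,0],
])

```text
t: 40.35
eef_pos: [468.5, 196.5, 414.8]
tcp_rot: [3.14, -0.002, 1.615]
ft_force: [-0.4, 6.8, -3.4]
opening: 0.118
grip_force: 30.0
```

>>> carry_out([
  [0.001,-0.0035,0.0045,0,0],
  [0.001,-0.0067,0.009,0,0],
  [0.001,-0.0097,0.014,0,0],
  [0.001,-0.0115,0.0175,0,0],
  [0.001,-0.0125,0.0195,0,0],
  [0.001,-0.013,0.0205,0,0],
  [0.001,-0.013,0.0205,0,0],
])

```text
t: 41.22
eef_pos: [455.7, 196.4, 393.5]
tcp_rot: [-3.141, 0.0, 1.615]
ft_force: [-4.9, 1.2, 3.6]
opening: 0.118
grip_force: 30.0
```

>>> carry_out([
  [0,0,0.001,0,0.2],
  [0,0,0,0,0.35],
  [0,0,-0.03,0,0.35],
  [0,0,-0.07,0,0.35],
  [0,0,-0.07,0,0.35],
])

```text
t: 41.85
eef_pos: [456.1, 196.4, 465.9]
tcp_rot: [3.137, -0.001, 1.615]
ft_force: [-0.6, -0.1, -0.0]
opening: 0.347
grip_force: 0.0
```

```bash
python3 - <<'E'
from h import *
st();p,d=look("side","s9",(110,140,270,260),5)
r=mask(p,172,6,110,70);v,u=np.nonzero(r);k=(u>236)&(u<256)&(v>182)&(v<206)
q=cloud("side",d)[v[k],u[k]];print(k.sum(),np.nanmedian(q,0),np.nanpercentile(q,[5,95],axis=0).round())
print(goto(461.5,-39,300,182.5))
E
```

```text
t 41.85 tcp [456.1 196.4 465.9] rpy [ 1.797e+02 -1.000e-01  9.250e+01] F [-0.6 -0.1 -0. ] op 0.347 g 0.0
57 [457.47990921 -39.32679894 233.45735563] [[439. -50. 130.]
 [594. -34. 241.]]
(array([-0.2354, -0.0048, -0.0069]), np.float64(-90.0))
```

View pics/s9.png

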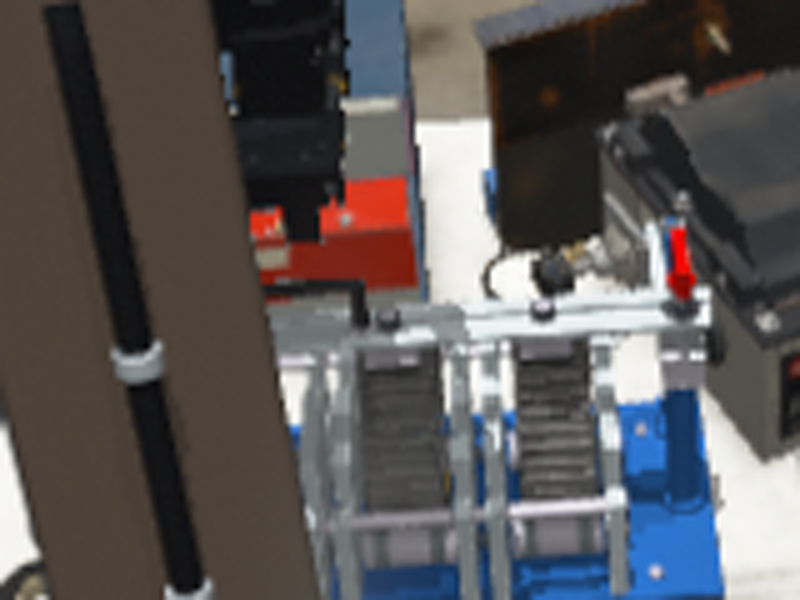

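Frame is down with the pads on both wheels; red wing at pixel (246,194) still out and across the bar. Going to the stud.

>>> carry_out([
  [-0.235,-0.005,0,-90,0.35],
  [-0.235,-0.005,0,-90,0.35],
  [-0.235,-0.005,0,-90,0.35],
  [-0.235,-0.005,0,-90,0.35],
  [-0.235,-0.005,0,-90,0.35],
  [-0.235,-0.005,0,-90,0.35],
  [-0.235,-0.005,0,-90,0.35],
  [-0.235,-0.005,0,-90,0.35],
  [-0.235,-0.005,0,-90,0.35],
  [-0.235,-0.005,0,-90,0.35],
  [-0.235,-0.005,0,-90,0.35],
])

```text
t: 43.28
eef_pos: [461.3, -38.6, 463.0]
tcp_rot: [3.141, -0.001, -3.102]
ft_force: [0.6, -0.1, 1.3]
opening: 0.353
grip_force: 0.0
```

```bash
python3 - <<'E'
from h import *
st();print(goto(461.5,-38.8,228,182.3))
E
```

```text
t 43.27 tcp [461.3 -38.6 463. ] rpy [ 180.    -0.  -177.7] F [ 0.6 -0.1  1.3] op 0.353 g 0.0
(array([-0.0002, -0.0002,  0.064 ]), np.float64(-0.0))
```

>>> carry_out([
  [0,0,0.03,0,0.35],
  [0,0,0.064,0,0.35],
  [0,0,0.064,0,0],
  [0,0,0.064,0,0],
  [0,0,0.064,0,0],
  [0,0,0.064,0,0],
])

```text
t: 44.02
eef_pos: [461.4, -38.6, 400.4]
tcp_rot: [-3.141, 0.002, -3.098]
ft_force: [0.6, -0.1, 1.5]
opening: 0.106
grip_force: 30.0
```

>>> carry_out([
  [0,0,0.004,0,0],
  [0,0,0.008,0,0],
  [0,0,0.012,0,0],
  [0,0,0.015,0,0],
  [0,0,0.015,0,0],
])

```text
t: 44.65
eef_pos: [461.4, -38.6, 384.9]
tcp_rot: [-3.141, 0.001, -3.098]
ft_force: [-1.0, -1.2, 8.1]
opening: 0.105
grip_force: 30.0
```

>>> carry_out([
  [0,0,0.001,0,0],
  [0,0,0.002,0,0],
  [0,0,0.002,0,0],
])

```text
t: 45.02
eef_pos: [461.3, -38.6, 384.4]
tcp_rot: [-3.141, 0.003, -3.098]
ft_force: [-7.4, 0.5, 27.8]
opening: 0.1
grip_force: 30.0
```

Bottomed. Turn clockwise 90° (+).

>>> carry_out([
  [0,0,0,10,0],
  [0,0,0,20,0],
  [0,0,0,30,0],
  [0,0,0,40,0],
  [0,0,0,50,0],
  [0,0,0,60,0],
  [0,0,0,70,0],
  [0,0,0,80,0],
  [0,0,0,90,0],
  [0,0,0,92,0],
  [0,0,0,92,0],
])

```text
t: 46.4
eef_pos: [461.7, -38.0, 384.4]
tcp_rot: [3.137, -0.0, 1.58]
ft_force: [-2.3, 7.8, 26.1]
opening: 0.103
grip_force: 30.1
```

>>> carry_out([
  [0,0,-0.002,0,0],
  [0,0,-0.003,0,0.25],
  [0,0,-0.003,0,0.35],
  [0,0,-0.04,0,0.4],
  [0,0,-0.1,0,0.5],
  [0,0,-0.1,0,0.5],
])

```text
t: 47.15
eef_pos: [461.3, -38.6, 485.7]
tcp_rot: [3.136, 0.002, 1.58]
ft_force: [0.7, 0.7, -0.6]
opening: 0.492
grip_force: 0.0
```

```bash
python3 - <<'E'
from h import *
st();p,d=look("side","s10",(150,150,280,250),6)
r=mask(p,172,6,110,70);v,u=np.nonzero(r);k=(u>230)&(u<260)&(v>180)&(v<206)
q=cloud("side",d)[v[k],u[k]];print(k.sum(),np.nanmedian(q,0),np.nanpercentile(q,[5,95],axis=0).round())
E
```

```text
t 47.15 tcp [461.3 -38.6 485.7] rpy [1.797e+02 1.000e-01 9.050e+01] F [ 0.7  0.7 -0.6] op 0.492 g 0.0
108 [458.01361779 -39.91181823 212.68024712] [[452. -60. 195.]
 [466. -21. 224.]]
```

View pics/s10.png

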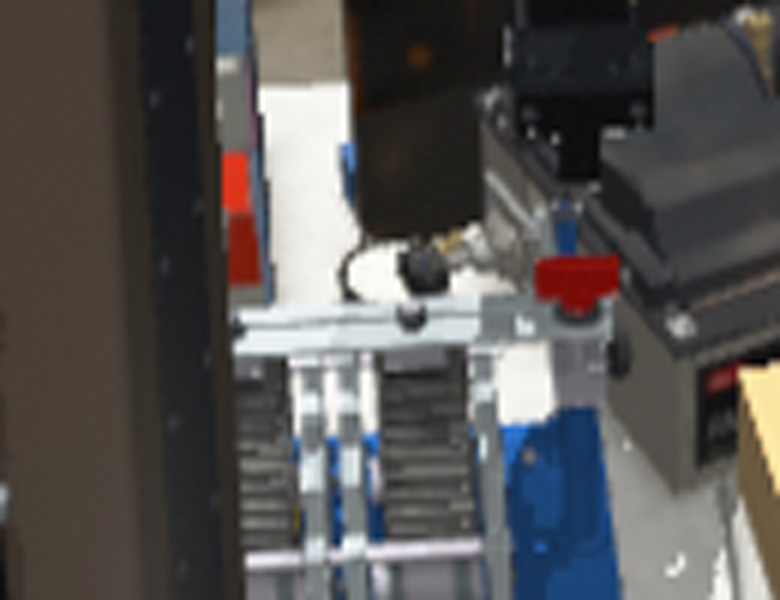

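The wing lies along the bar at (246,198), pushed in (z about 213 mm); both wheels are clamped and the gripper is clear.

```bash
python3 -c "
from cell import env
print(env.job_done())"
```

```text
the job is handed in; nothing more can be done
None
```

The job is handed in at about 47 s of the 210 s: both wheels present (the rack's middle slot was empty) sit in the middle and right-hand stations, with the frame down and the stud pushed in and turned ninety degrees; the middle wheel's yellow stripe was seen straight down, while the right-hand wheel's could not be seen, though it had stopped moving before the frame came down.

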